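Clamp the lash tray on the sloped work holder

ROBOT

A 6-joint arm with a two-finger parallel gripper is mounted at the origin on the work surface. World frame = base frame: x ahead of the robot, y to its left, z up, the work surface at z = 0. Lengths are in m, angles in rad, forces in N, time in s.
With the tool pointing down it reaches from about 0.4 to 0.825 m from the base axis. Payload 7 kg.
Tool frame: the origin (TCP) lies midway between the tips of the shut fingers; the grasp point (between the pads) lies 19 mm behind it; z points along the fingers, x is the direction in which the jaws open and shut, and the axes are right-handed (so a half turn about z gives the same grasp; the last joint's range is limited). The gripper opens to 88 mm and grips with 3 to 60 N. Pads are 19 mm wide; open, the fingers measure 130 mm over their backs; the gripper's body (78 mm by 193 mm) begins 47 mm behind the grasp point.
Start: joints at [1.558, 0.359, 0.012, 0, -1.224, -0.288], TCP at [0.2, 0.645, 0.227] pointing down, gripper open.
Joint ranges: [-3.07, 3.07], [-1.43, 2.12], [-1.02, 1.25], [-3.03, 1.67], [-3.05, -0], [-3.03, 3.03]. Speed limits (rad/s): [2.39, 2.39, 3.01, 3.14, 3.14, 3.14].

INTERFACE

Orientations are given as [roll, pitch, yaw] about the fixed x, y, z axes, in that order (R = Rz(yaw) Ry(pitch) Rx(roll)).
In Python, from station import arm, grab_frame, camera_params gives the robot as it stands.
- The arm moves only by the shell command python3 -m handwheel 'ROWS' [FORCE]. ROWS is JSON, a list that holds one entry, the list of rows, each a list of 5 numbers: the finger opening in m, from 0 to 0.0876, then the shift along the tool's x, y, z in m, then the turn about the tool's z in degrees. A call has 1 to 20 rows; each row is the pose to reach, as a shift and turn from the pose measured when the call began, along the tool's axes at that moment; what a row does not reach only later rows make up. A row lasts 1/12 s, in which the tool goes at most 41.7 mm and 7.16 degrees, less where a joint would pass 70% of its speed; a pose out of reach is approached as far as the arm can. A call with a gripper value outside its range is refused whole. The fingers move at their own pace and stop on an object; FORCE is the grip in N (left out, the last holds). Time passes only in rows, so rows that repeat a pose let the fingers close. It gives the time, the measured TCP pose, the force and the opening at its end, in the units of the state.
- arm.get_state(): the state, without advancing time (a new reading comes with each control period).
- grab_frame(name): name is "side" or "top"; returns the picture (420x560x3 uint8, blue, green, red); there is no depth.
- camera_params(name): a dict with "intrinsics" (3x3 intrinsics, pixels), "R" (3x3) and "t" (3): a world point X has camera coordinates R X + t. Camera axes: x right, y down, z forward; pixel columns grow to the right and rows downward; lengths in m; the calibration is good to about 2 mm. A picture is of the moment at which its call begins. camera_params takes no time and is no camera call.
- arm.job_done(): hands the job in, once; it reports no verdict.
The state is a dict: "t": time; "q": joint angles; "qd": joint speeds; "joint_efforts": joint torques, N m; "eef_pos": TCP position; "ee_rot": TCP orientation; "force": force on the tool from outside, world axes, zero at the start; "moment": the same for the moment, N m; "width": finger opening in m.
Only numpy, scipy, OpenCV 4.12 (cv2) and the standard library are available. Lean on these libraries where they do the work, as an engineer would, in place of code of your own. Each camera call takes 0.05 s, during which the arm holds its last target.

TASK

Lay the white lash tray on the rubber mat of the sloped work holder, square and with its short end down against the metal ledge, and let go of it. Then swing the clamp arm over the tray as far as it goes, and turn the black knob clockwise until it has slipped over with a click, stopping before a fourth click. Let go, and leave the other things on the table undisturbed.

Things in the scene. Friction and masses are not known exactly. Their poses are not given: they have to be found in the camera images.
- tray: White plastic lash tray, a rigid slab 120 x 56 x 20 mm (long side along its x), 0.1 to 0.2 kg, with black lash strips, a low rim and a raised plain band 30 mm wide across its middle, flush with the rim. Starts flat on the table, right way up. Origin: centre of its underside; z up through the lashes.
- stand: The grey work holder, fixed; its place and yaw vary. Origin: centre of its 190 x 260 mm foot. Its sloping board (200 mm along the slope, 260 mm wide) rises away from the robot (along +x) at 30 degrees from horizontal, its face from 35 mm to 135 mm high. A metal ledge 12 mm high, 170 mm wide crosses its lower edge.
- rest (a point): Where the tray's origin belongs: centre of the 120 x 62 mm black rubber mat on the board's face. Axes: x up the slope, y to the left along the board, z square out of the board. The ledge's upper face lies 60 mm down the slope (x = -60 mm), so the tray's short end rests on it when the tray's x lies along this x. Either end may be down.
- post (a point): Foot of the clamp's steel post on the board's face, 100 mm to the left (+y) of rest; same axes. Clamp arm and knob both turn about the line through this point along z.
- clamp_peg (a point): On the axis of the upright round steel peg (16 mm thick, 36 mm tall, along the board's z) at the clamp arm's free end: 14 mm below its top, 22 mm above the arm's top face; 100 mm from the post's axis, 63.4 mm out from the board at screw = 0. Arm: aluminium bar 26 x 10 mm, sprung rubber foot under the peg. Axes: x outward along the arm, z as the board's.
- clamp (a joint): Swing of the clamp arm, rad: 0 = pointing up the slope, 1.571 = end stop, pointing to the right across the tray with its foot over the tray's middle. Clockwise seen from above; moves with slight friction and stays where it is left. Starts at 0 to 0.35.
- knob_grip (a point): Where to grip the black bar-shaped knob on top of the post: on its axis, 14 mm below its top (which has a short white dash), 69 mm out from the board at screw = 0. The bar is 64 mm long (x), 28 mm wide (y), 32 mm tall; z as the board's. Room for fingers on both sides down to 23 mm below this point, where a steel disc 54 mm across lies.
- screw (a joint): Turn of the clamp screw, rad, clockwise from above positive: 0 open, 2.3 fully tight (end stop). Starts at 0.3 to 0.8. The knob drives it through a torque clutch, against a friction of about 0.05 N m. Each rad lowers arm and knob together by 2.5 mm towards the board. The steel disc with a pointer below the knob turns with it.
- knob (a joint): Slip of the knob against the screw, rad, clockwise positive: about 0 until the screw is tight; then the clutch (about 0.27 N m) slips, with one click per 0.524 rad (30 degrees): it feels stiff, then easy, then stiff again. One click reads 0.52, three 1.57. The bar's heading is screw + knob, clockwise from pointing up the slope.
- powder_jar: Bystander: clear jar with steel lid, 68 mm across, 60 mm tall; leave. Origin: centre of its underside.
- spray: Bystander: clear bottle, 40 mm across, 120 mm tall; leave. Origin: centre of its underside.
- cream_pot: Bystander: black pot, 64 mm across, 45 mm tall; leave. Origin: centre of its underside.
- palette: Bystander: closed black palette 130 x 90 x 14 mm; leave. Origin: centre of its underside.
- case: Bystander: small white rounded case 65 x 50 x 24 mm; leave. Origin: centre of its underside.
Not all that is in view belongs to the job. Leave any brown or yellow look-alike of the tray alone.

How it is judged:
On the way, in this order (a step that is already met when the one before it is completed fails the run):
1. the tray lies on the mat against the ledge, let go (x of tray in the frame of rest between -0.004 and 0.009 m and y of tray in the frame of rest between -0.015 and 0.015 m and z of tray in the frame of rest between -0.004 and 0.004 m and angle between the x axis of tray and the x axis of rest, either way round below 0.15 rad and angle between the z axis of tray and the z axis of rest, either way round below 0.08 rad and contact force between the fingers and tray below 0.2 N), for 0.2 s.
2. the clamp arm is swung right over the tray (x of tray in the frame of rest between -0.004 and 0.009 m and y of tray in the frame of rest between -0.015 and 0.015 m and z of tray in the frame of rest between -0.004 and 0.004 m and angle between the x axis of tray and the x axis of rest, either way round below 0.15 rad and angle between the z axis of tray and the z axis of rest, either way round below 0.08 rad and value of joint clamp above 1.47 rad), for 0.2 s.
3. the screw is tight and the knob has clicked over (all of step 2 and value of joint screw above 2.1 rad and value of joint knob above 0.4 rad), for 0.1 s.
At the end, for the whole second after the job is handed in: Tray at rest on the mat: centre within 15 mm sideways, end within 9 mm of the ledge, square within 0.15 rad, flat within 4 mm; arm within 0.1 rad of its end stop; screw within 0.2 rad of tight; knob slipped one to three clicks (0.4 to 1.85 rad) (all of step 3 and value of joint knob below 1.85 rad and linear speed of tray below 0.02 m/s); the robot touches nothing.
It fails at once if the knob is forced on to a fourth click (slip above 1.85 rad) (value of joint knob above 1.85 rad).
It fails at once if a bystander is moved by more than 30 mm or tipped over ((distance of powder_jar from where it was at the start of the episode above 0.03 m or angle between powder_jar's own z axis and vertical above 0.4 rad) or (distance of spray from where it was at the start of the episode above 0.03 m or angle between spray's own z axis and vertical above 0.4 rad) or (distance of cream_pot from where it was at the start of the episode above 0.03 m or angle between cream_pot's own z axis and vertical above 0.4 rad) or (distance of palette from where it was at the start of the episode above 0.03 m or angle between palette's own z axis and vertical above 0.4 rad) or (distance of case from where it was at the start of the episode above 0.03 m or angle between case's own z axis and vertical above 0.4 rad)).
It also fails if it takes over 72 s, if anything falls off the work surface, if the arm or the gripper's body presses on something with over 40 N, if the wrist force passes 120 N, or if a joint passes its speed limit or range.

## Working session

There is one attempt and no reset: what is moved stays moved. The work goes in short steps, Python scripts to look and compute and a shell command to move; the robot and the scene stay as the last step left them, time stands still between calls to the robot, and variables do not carry over. Pictures are saved under pics/ and viewed, and the job is handed in when it is done.

```bash
ls; mkdir -p pics
python3 - <<'E'
from station import arm, grab_frame, camera_params
import cv2
for n in("side","top"):
    cv2.imwrite(f"pics/{n}0.png",grab_frame(n)); p=camera_params(n); print(n,p)
print(arm.get_state())
E
```

```text
pics
side {'intrinsics': array([[436.65754304,   0.        , 267.88385609],
       [  0.        , 436.65754304, 202.60980207],
       [  0.        ,   0.        ,   1.        ]]), 'R': array([[ 0.72032392, -0.69357751,  0.00914774],
       [-0.35679585, -0.38180006, -0.85259922],
       [ 0.59483626,  0.61088374, -0.52248529]]), 't': array([-0.4090213 ,  0.28884018,  1.03724677])}
top {'intrinsics': array([[389.66915208,   0.        , 281.74859944],
       [  0.        , 389.66915208, 207.64332642],
       [  0.        ,   0.        ,   1.        ]]), 'R': array([[-0.00620741, -0.9999222 ,  0.01081988],
       [-0.98425177,  0.00419787, -0.17672247],
       [ 0.1766633 , -0.01174647, -0.98420125]]), 't': array([-0.02593269,  0.56502957,  0.94069036])}
{'t': 0.1, 'q': array([ 1.55804640e+00,  3.59340367e-01,  1.11478788e-02, -2.99156139e-04,
       -1.22410270e+00, -2.88116760e-01]), 'qd': array([-0.00136933, -0.00129289,  0.00316006,  0.00170626,  0.00175754,
        0.00055145]), 'joint_efforts': array([-1.76483110e-03, -5.84165812e+01,  2.93750918e+01,  7.01556891e+00,
        1.01480915e-02, -5.33239995e-05]), 'eef_pos': array([0.19992384, 0.64425377, 0.2257007 ]), 'ee_rot': array([-3.14143637e+00, -1.51699686e-03, -1.87176499e+00]), 'force': array([ 0.0217987 ,  0.62294487, -0.46730076]), 'moment': array([-0.0055368 ,  0.00371929, -0.0376124 ]), 'width': 0.08765959806675307}
```

View pics/side0.png

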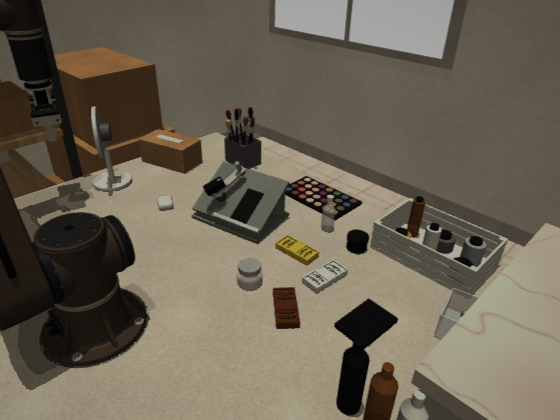

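View pics/top0.png

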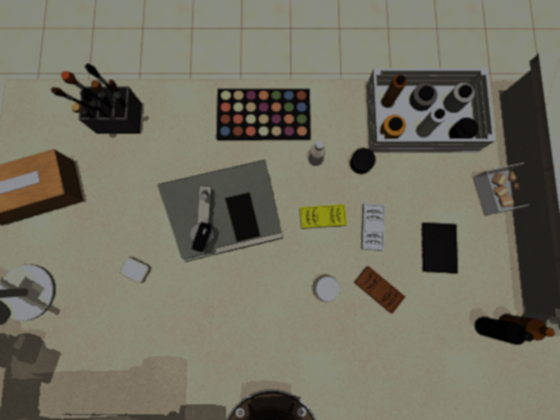

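The top view shows three tray-like objects: white at (373,228), yellow at (323,216) and brown at (380,289). The case at (136,270) is also white but small and plain. The white one with lashes fits the description. I'll check it and the stand in close crops.

Run:
```python
import cv2
t=cv2.imread("pics/top0.png"); s=cv2.imread("pics/side0.png")
cv2.imwrite("pics/c1.png",cv2.resize(t[190:265,340:440],None,fx=8,fy=8,interpolation=cv2.INTER_CUBIC))
cv2.imwrite("pics/c2.png",cv2.resize(t[150:270,150:300],None,fx=5,fy=5,interpolation=cv2.INTER_CUBIC))
cv2.imwrite("pics/c3.png",cv2.resize(s[155:245,185:305],None,fx=6,fy=6,interpolation=cv2.INTER_CUBIC))
```

```text
(no output)
```

View pics/c1.png

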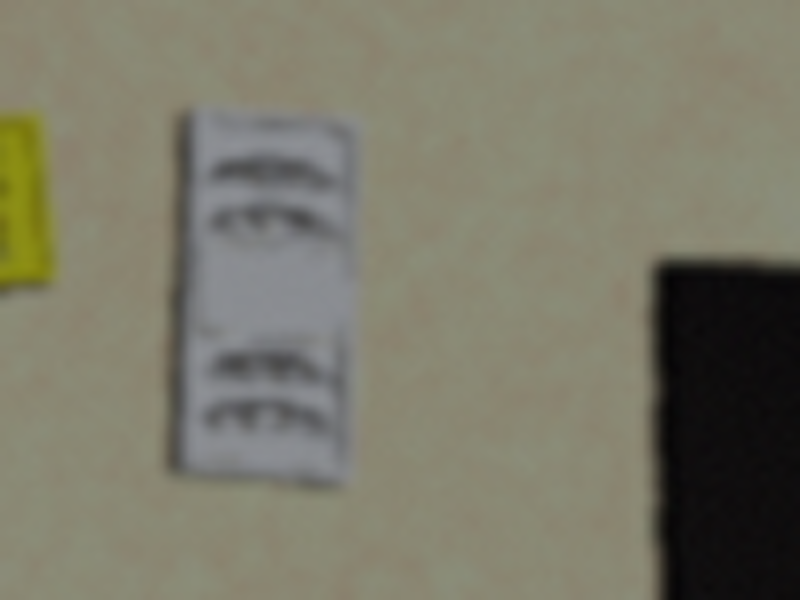

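View pics/c2.png

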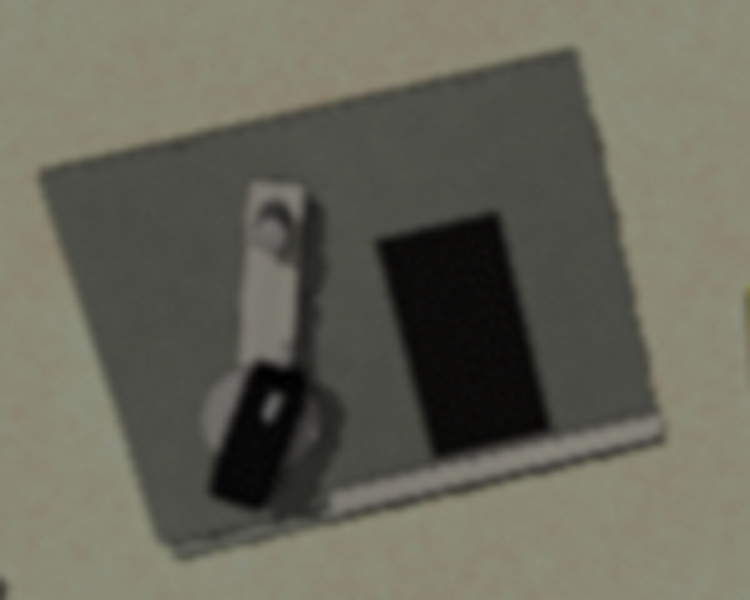

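View pics/c3.png

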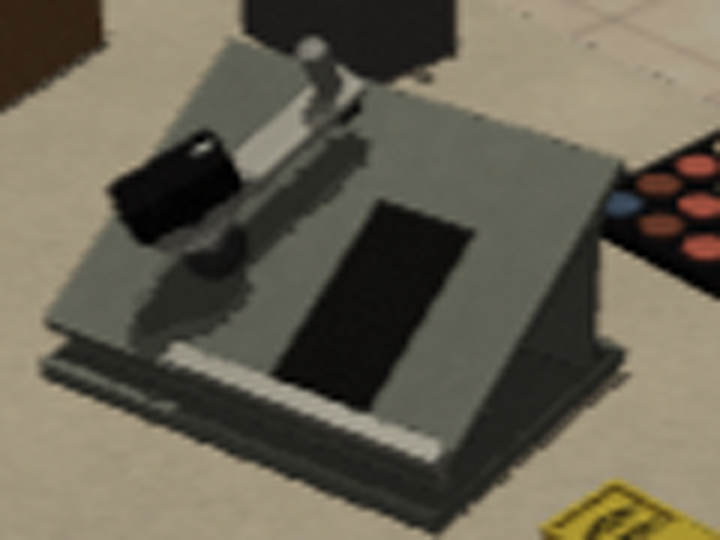

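The close crop confirms the tray: white, two pairs of lashes, plain band in the middle, next to the yellow one at the left edge. The stand crops show these things:
- The mat.
- The ledge.
- The arm pointing nearly straight up the image.
- The knob with its dash end pointing up and to the right.

Next I'll fit the poses.

```bash
cat > h.py <<'E'
import numpy as np, json
from scipy.optimize import least_squares
from station import camera_params
CP={n:camera_params(n) for n in("side","top")}
def proj(n,X):
    p=CP[n]; c=np.atleast_2d(X)@p["R"].T+p["t"]; k=p["intrinsics"]
    return c[:,:2]/c[:,2:]*k[0,0]+k[:2,2]
def ray(n,uv,z):
    p=CP[n];k=p["intrinsics"]; d=p["R"].T@np.linalg.inv(k)@np.array([*uv,1.]); o=-p["R"].T@p["t"]
    return o+d*(z-o[2])/d[2]
def px(c,s,o): return (np.array(c,float)+.5)/s-.5+np.array(o)
def Rz(a): return np.array([[np.cos(a),-np.sin(a),0],[np.sin(a),np.cos(a),0],[0,0,1]])
def Ry(a): return np.array([[np.cos(a),0,np.sin(a)],[0,1,0],[-np.sin(a),0,np.cos(a)]])
E
cat > fit.py <<'E'
from h import *
c30,s30=np.cos(np.pi/6),.5
T=lambda c:px(c,5,(150,150)); S=lambda c:px(c,6,(185,155))
def model(p):
    x,y,yaw,u,v=p; R=Rz(yaw)@Ry(-np.pi/6); C=np.array([x,y,.085])  # board centre
    B=lambda a,b,z=0: C+R@np.array([a,b,z])
    mat=[B(u+a,v+b) for a,b in((.06,.031),(.06,-.031),(-.06,-.031),(-.06,.031))]
    brd=[B(a,b) for a,b in((.1,.13),(.1,-.13),(-.1,.13))]
    return R,B(u,v),np.array(mat),np.array(brd)
mt=T([(377,240),(498,213),(548,430),(437,455)]); ms=S([(378,200),(475,235),(372,412),(275,378)])
bt=T([(42,172),(577,48),(165,540)]); bs=S([(232,40),(625,163),(47,322)])
def res(p):
    R,r,m,b=model(p)
    return np.r_[(proj("top",m)-mt).ravel(),(proj("side",m)-ms).ravel(),(proj("top",b)-bt).ravel(),(proj("side",b)-bs).ravel()]
f=least_squares(res,[.45,.1,.25,0,-.05],loss="soft_l1")
print(f.x,np.round(res(f.x).reshape(-1,2),1).tolist())
R,r,_,_=model(f.x); print("rest",r)
tt=px([(195,108),(358,122),(348,485),(182,468)],8,(340,190))
def tr(p):
    return proj("top",np.array([p[0],p[1],.02])+np.array([(.06,.028,0),(.06,-.028,0),(-.06,-.028,0),(-.06,.028,0)])@Rz(p[2]).T)
g=least_squares(lambda p:(tr(p)-tt).ravel(),[.5,-.2,0]); print("tray",g.x,np.round(g.fun.reshape(-1,2),1).tolist())
post=r+R@[0,.1,0]
# knob, arm angles by fit to top pixels
w=lambda a,rr,z: post+R@np.array([rr*np.cos(a),-rr*np.sin(a),z])
pegt=T([(275,218)])[0]; pegs=S([(312,47)])[0]
a=least_squares(lambda q:np.r_[proj("top",w(q[0],.1,.0774-.0025*q[1]))[0]-pegt,proj("side",w(q[0],.1,.0774-.0025*q[1]))[0]-pegs],[.2,.5]);print("arm,screw",a.x,a.fun)
kt=T([(285,365),(240,500)])
k=least_squares(lambda q:(proj("top",[w(q[0],.032,.083-.0025*q[0]),w(q[0],-.032,.083-.0025*q[0])])-kt).ravel(),[.5]);print("knob",k.x,k.fun)
np.savez("pose.npz",R=R,r=r,yaw=f.x[2],tray=g.x,arm=a.x[0],knob=k.x[0])
sp=proj("side",np.array([g.x[0],g.x[1],.02]));print("tray in side",sp)
E
python3 fit.py
```

```text
[ 0.55302662  0.11534619  0.23321274 -0.02807135 -0.04318585] [[-0.4, -0.7], [0.4, -1.1], [1.2, -0.4], [-0.5, 0.3], [0.1, -0.0], [0.2, -0.4], [-1.4, 1.5], [-1.6, 0.9], [-0.2, -0.0], [1.0, -0.2], [-0.2, 0.9], [0.0, -0.6], [0.4, -0.7], [-0.6, -0.2]]
rest [0.53935467 0.06771116 0.07096433]
tray [ 0.51994723 -0.26797217 -0.08288207] [[-0.3, -0.1], [0.5, -0.2], [0.4, -0.0], [-0.5, 0.4]]
arm,screw [0.32012583 3.70343516] [-0.79934355  2.24550144  0.28944235  1.54519795]
knob [0.56936656] [-1.22786442  4.14101213 -0.71949559  1.85749713]
tray in side [[324.32979545 272.84897507]]
```

```bash
sed -i 's/^mt=T.*/mt=T([(377,240),(498,213)]); ms=S([(378,200),(475,235)])/; s/proj("top",m)-mt/proj("top",m[:2])-mt/; s/proj("side",m)-ms/proj("side",m[:2])-ms/' fit.py; python3 fit.py
python3 - <<'E'
from h import *
import cv2
d=np.load("pose.npz");R,r=d["R"],d["r"]
for n,o,s,(w,hh) in(("top",(150,150),5,(150,120)),("side",(185,155),6,(120,90))):
    im=cv2.imread(f"pics/{n}0.png");c=cv2.resize(im[o[1]:o[1]+hh,o[0]:o[0]+w],None,fx=s,fy=s,interpolation=cv2.INTER_CUBIC)
    def dr(P,col,cl=True):
        q=(proj(n,r+np.array(P)@R.T)-np.array(o)+.5)*s-.5
        cv2.polylines(c,[np.int32(q)],cl,col,1)
    dr([(.06,.031,0),(.06,-.031,0),(-.06,-.031,0),(-.06,.031,0)],(0,0,255))
    dr([(-.06,.085,.012),(-.06,-.085,.012)],(0,255,255))
    dr([(-.06,.085,0),(-.06,-.085,0)],(0,255,0))
    a=float(d["knob"]);K=[(.032,.014),(.032,-.014),(-.032,-.014),(-.032,.014)]
    z=.083-.0025*a
    dr([(x*np.cos(a)+y*np.sin(a),.1-x*np.sin(a)+y*np.cos(a),z) for x,y in K],(255,0,255))
    b=float(d["arm"]);
    dr([(.1*np.cos(b),.1-.1*np.sin(b),.0774-.0015),(.1*np.cos(b),.1-.1*np.sin(b),.04)],(255,255,0))
    dr([(0,.1,0),(0,.1,.083)],(255,0,0))
    cv2.imwrite(f"pics/ov_{n}.png",c)
E
```

```text
[ 0.55307002  0.11539419  0.23225339 -0.0298483  -0.04290876] [[-0.4, 0.0], [0.4, -0.4], [-0.2, 0.4], [-0.2, -0.0], [-0.2, -0.1], [1.0, -0.2], [-0.2, 0.8], [0.1, -0.6], [0.4, -0.7], [-0.6, -0.2]]
rest [0.53779104 0.06768774 0.07007585]
tray [ 0.51994723 -0.26797217 -0.08288207] [[-0.3, -0.1], [0.5, -0.2], [0.4, -0.0], [-0.5, 0.4]]
arm,screw [0.31561213 4.21706399] [-0.89225648  2.7978036  -0.00962469  2.12204084]
knob [0.56937862] [-1.17955046  4.8501617  -0.68870883  2.52679848]
tray in side [[324.32979545 272.84897507]]
```

View pics/ov_top.png

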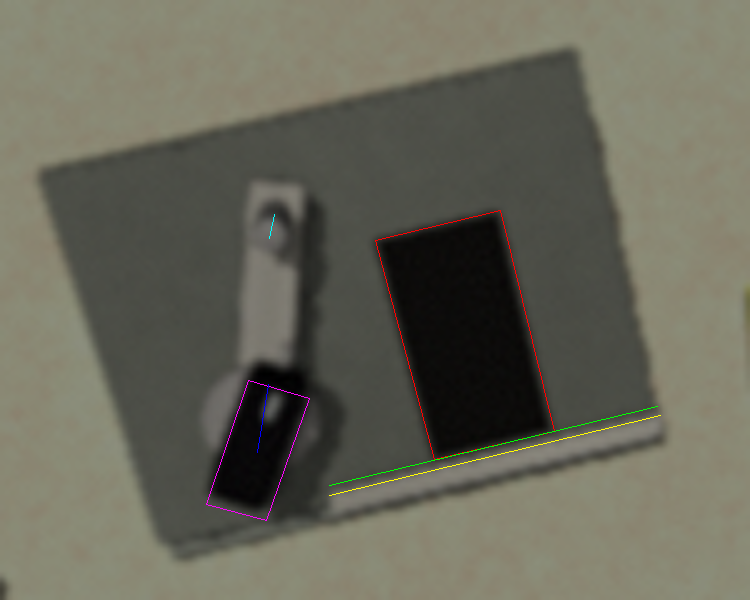

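View pics/ov_side.png

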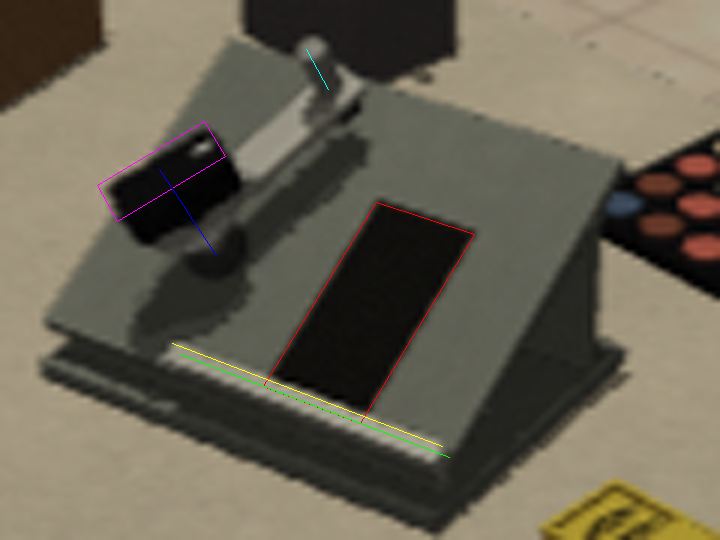

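Run:
```python
from h import *
import cv2
d=np.load("pose.npz");R,r=d["R"],d["r"]
t=cv2.imread("pics/top0.png"); s=cv2.imread("pics/side0.png")
a=cv2.resize(t[180:255,185:225],None,fx=8,fy=8,interpolation=cv2.INTER_CUBIC)
b=cv2.resize(s[155:205,200:255],None,fx=8,fy=8,interpolation=cv2.INTER_CUBIC)
o=np.zeros((600,800,3),np.uint8);o[:600,:320]=a;o[:400,330:330+440]=b
o=cv2.convertScaleAbs(o,alpha=1.8);cv2.imwrite("pics/kn.png",o)
def tri(a,b):
    A=[]
    f=least_squares(lambda X:np.r_[proj("top",X)[0]-a,proj("side",X)[0]-b],[.5,.15,.1]);return R.T@(f.x-r),f.fun
print("dash",tri(px((270,405),5,(150,150)),px((203,147),6,(185,155))))
```

```text
dash (array([0.02049606, 0.08835316, 0.0801395 ]), array([ 0.18057245, -0.23434097, -0.4066478 ,  0.01458762]))
```

View pics/kn.png

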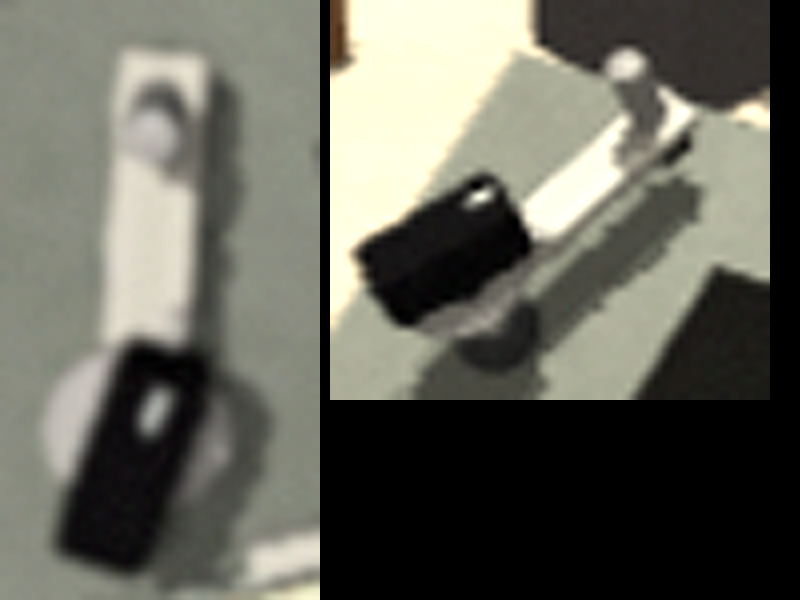

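Run:
```python
from h import *
d=np.load("pose.npz");R,r=d["R"],d["r"]
def tri(a,b):
    f=least_squares(lambda X:np.r_[proj("top",X)[0]-a,proj("side",X)[0]-b],[.5,.15,.1]);return R.T@(f.x-r),f.fun
p=tri(px((152,130),8,(185,180)),px((627-330,65),8,(200,155)))
print("pegtop",p, np.hypot(p[0][0],p[0][1]-.1), np.arctan2(.1-p[0][1],p[0][0]))
print("R",R.round(3),"r",r,"yaw",d["yaw"])
from station import arm
st=arm.get_state(); yaw=st["ee_rot"][2]
tx,ty,ta=d["tray"]
# tool x along tray y => tool yaw = ta +- pi/2
for s in(1,-1): print("turn deg (cw+)",np.degrees(yaw-(ta+s*np.pi/2)))
D=Rz(yaw)@np.diag([1,-1,-1.]); 
print("tool shift to above tray", D.T@(np.array([tx,ty,.15])-st["eef_pos"]))
print("J6 yaw now",st["q"])
```

```text
pegtop (array([0.09764126, 0.06801701, 0.07362786]), array([ 0.06650607, -0.08473639, -0.15293145,  0.01290003])) 0.10274593057944026 0.316542028838774
R [[ 0.843 -0.23  -0.487]
 [ 0.199  0.973 -0.115]
 [ 0.5    0.     0.866]] r [0.53779104 0.06768774 0.07007585] yaw 0.23225338636437665
turn deg (cw+) -192.49544151672237
turn deg (cw+) -12.495441516722353
tool shift to above tray [ 0.7763517  -0.57606352  0.0757007 ]
J6 yaw now [ 1.55804640e+00  3.59340367e-01  1.11478788e-02 -2.99156139e-04
 -1.22410270e+00 -2.88116760e-01]
```

```bash
python3 -m handwheel '[[[0.087,0.293,-0.384,-0.054,84],[0.087,0.293,-0.384,-0.054,84],[0.087,0.293,-0.384,-0.054,84],[0.087,0.293,-0.384,-0.054,84],[0.087,0.293,-0.384,-0.054,84],[0.087,0.293,-0.384,-0.054,84],[0.087,0.293,-0.384,-0.054,84],[0.087,0.293,-0.384,-0.054,84],[0.087,0.293,-0.384,-0.054,84],[0.087,0.293,-0.384,-0.054,84],[0.087,0.293,-0.384,-0.054,84],[0.087,0.293,-0.384,-0.054,84],[0.087,0.293,-0.384,-0.054,84]]]'
cat > go.py <<'E'
import sys
from h import *
from station import arm
def rel(P,yaw):
    st=arm.get_state(); y=st["ee_rot"][2]; D=Rz(y)@np.diag([1,-1,-1.])
    dy=-np.degrees((yaw-y+np.pi/2)%np.pi-np.pi/2)
    print("shift mm",(1000*D.T@(np.array(P)-st["eef_pos"])).round(1),"turn(mod180)",round(dy,1),"t",round(st["t"],2),"pos",st["eef_pos"].round(4),"rpy",np.round(st["ee_rot"],3),"q",np.round(st["q"],2),"F",np.round(st["force"],1),"w",round(st["width"],4))
d=np.load("pose.npz")
R,r,YW=d["R"],d["r"],float(d["yaw"])
def B(x,y,z): return r+R@np.array([x,y,z])/1000
if __name__=="__main__":
    rel(eval(sys.argv[1]),eval(sys.argv[2]))
E
python3 go.py "[.520,-.268,.15]" "-.083+np.pi/2"
```

```text
t: 1.18
eef_pos: [0.4818, 0.247, 0.2807]
ee_rot: [-3.14, 0.001, 2.936]
force: [0.1, 0.4, 0.4]
width: 0.0869
shift mm [-142.6 -496.4  130.7] turn(mod180) 83.0 t 1.18 pos [0.4818 0.247  0.2807] rpy [-3.140e+00  1.000e-03  2.936e+00] q [ 0.84  0.11 -0.2   0.   -1.27 -1.04] F [0.1 0.4 0.4] w 0.0869
```

```bash
python3 -m handwheel '[[[0.068,-0.143,-0.496,0.131,83],[0.068,-0.143,-0.496,0.131,83],[0.068,-0.143,-0.496,0.131,83],[0.068,-0.143,-0.496,0.131,83],[0.068,-0.143,-0.496,0.131,83],[0.068,-0.143,-0.496,0.131,83],[0.068,-0.143,-0.496,0.131,83],[0.068,-0.143,-0.496,0.131,83],[0.068,-0.143,-0.496,0.131,83],[0.068,-0.143,-0.496,0.131,83],[0.068,-0.143,-0.496,0.131,83],[0.068,-0.143,-0.496,0.131,83],[0.068,-0.143,-0.496,0.131,83],[0.068,-0.143,-0.496,0.131,83],[0.068,-0.143,-0.496,0.131,83]]]'
python3 go.py "[.520,-.268,.010]" "-.083+np.pi/2"
python3 - <<'E'
from station import grab_frame
import cv2
cv2.imwrite("pics/t1.png",cv2.resize(grab_frame("top")[150:300,290:460],None,fx=4,fy=4,interpolation=cv2.INTER_CUBIC))
cv2.imwrite("pics/s1.png",cv2.resize(grab_frame("side")[150:350,220:420],None,fx=3,fy=3,interpolation=cv2.INTER_CUBIC))
E
```

```text
t: 2.43
eef_pos: [0.5195, -0.2696, 0.1491]
ee_rot: [-3.139, 0.002, 1.484]
force: [0.2, 0.6, 0.4]
width: 0.0682
shift mm [  1.6   0.3 139.1] turn(mod180) -0.2 t 2.43 pos [ 0.5195 -0.2696  0.1491] rpy [-3.139e+00  2.000e-03  1.484e+00] q [-0.14  0.28 -0.3   0.   -1.   -1.51] F [0.2 0.6 0.4] w 0.0682
```

View pics/s1.png

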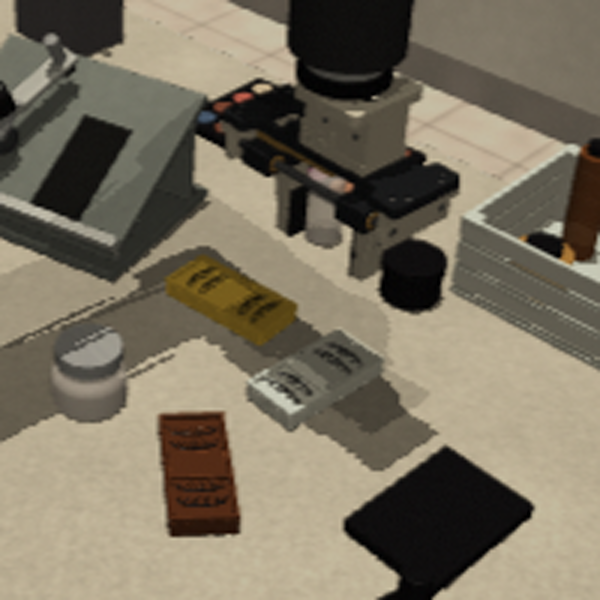

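View pics/t1.png

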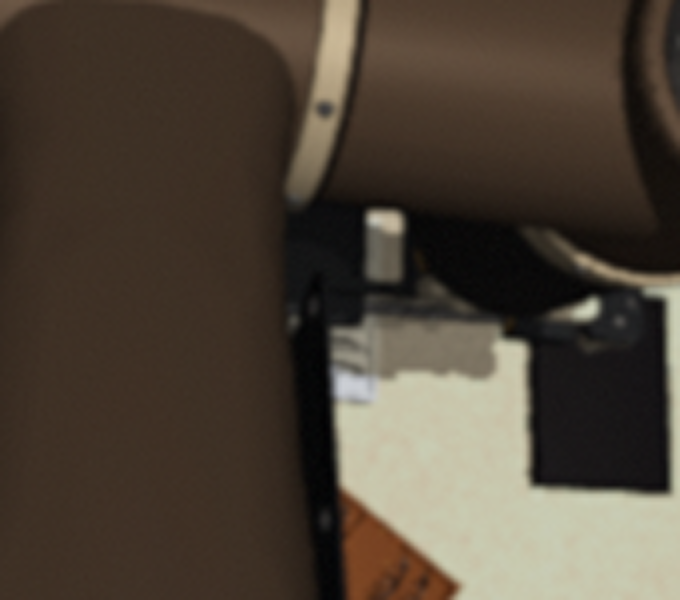

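Side view: the white tray at crop (315,380) lies directly below the open fingers, and the yellow tray at (230,300) is clear of them. The top view is blocked by the arm. I'll descend and grip.

```bash
python3 -m handwheel '[[[0.068,0.0016,0,0.03,0],[0.068,0.0016,0,0.07,0],[0.068,0.0016,0,0.105,0],[0.068,0.0016,0,0.13,0],[0.068,0.0016,0,0.139,0],[0.068,0.0016,0,0.139,0]]]'
python3 -m handwheel '[[[0.050,0,0,0,0],[0.050,0,0,0,0],[0.050,0,0,0,0],[0.050,0,0,0,0],[0.050,0,0,0,0],[0.050,0,0,0,0]]]' 15
python3 go.py "[.520,-.268,.20]" "-.083+np.pi/2"
```

```text
t: 3.03
eef_pos: [0.5194, -0.265, 0.0098]
ee_rot: [-3.138, 0.001, 1.489]
force: [0.1, -0.1, 0.1]
width: 0.0681
t: 3.53
eef_pos: [0.5208, -0.2649, 0.0117]
ee_rot: [-3.141, 0.001, 1.489]
force: [-0.9, 4.9, 8.0]
width: 0.0556
shift mm [  -3.2   -0.5 -188.3] turn(mod180) 0.1 t 3.53 pos [ 0.5208 -0.2649  0.0117] rpy [-3.141e+00  1.000e-03  1.489e+00] q [-0.14  0.43 -0.44  0.   -0.7  -1.52] F [-0.9  4.9  8. ] w 0.0556
```

```bash
python3 -m handwheel '[[[0.050,0,0,-0.03,0],[0.050,0,0,-0.07,0],[0.050,0,0,-0.11,0],[0.050,0,0,-0.15,0],[0.050,0,0,-0.188,0],[0.050,0,0,-0.188,0]]]'
python3 go.py "B(4,-35,11)+[0,0,.10]" "YW+np.pi/2"
python3 - <<'E'
from station import grab_frame
import cv2
cv2.imwrite("pics/s2.png",cv2.resize(grab_frame("side")[100:300,220:420],None,fx=3,fy=3,interpolation=cv2.INTER_CUBIC))
E
```

```text
t: 4.03
eef_pos: [0.5247, -0.2663, 0.2094]
ee_rot: [3.129, 0.005, 1.49]
force: [1.9, 0.2, -0.9]
width: 0.0555
shift mm [300.   -4.9  27.8] turn(mod180) -17.9 t 4.03 pos [ 0.5247 -0.2663  0.2094] rpy [3.129 0.005 1.49 ] q [-0.13  0.22 -0.22  0.   -1.11 -1.52] F [ 1.9  0.2 -0.9] w 0.0555
```

View pics/s2.png

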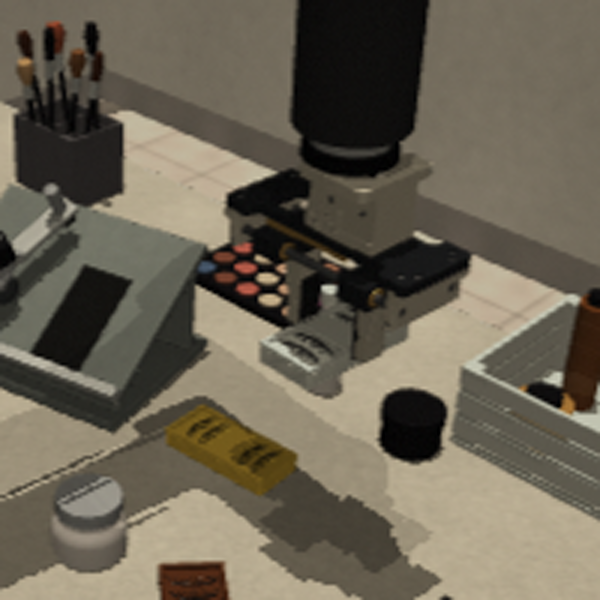

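The side view shows the tray held level between the fingers at crop (310,345). I'll carry it over the mat's right half.

```bash
python3 -m handwheel '[[[0.050,0.03,0,0.0,-3],[0.050,0.07,-0.001,0.0,-7],[0.050,0.11,-0.002,0.0,-11],[0.050,0.15,-0.003,0.0,-15],[0.050,0.19,-0.004,0.01,-18],[0.050,0.23,-0.005,0.02,-18],[0.050,0.265,-0.005,0.028,-18],[0.050,0.29,-0.005,0.028,-18],[0.050,0.30,-0.005,0.028,-18],[0.050,0.30,-0.005,0.028,-18],[0.050,0.30,-0.005,0.028,-18]]]'
python3 go.py "B(4,-35,11)" "YW+np.pi/2"
python3 - <<'E'
from station import grab_frame
import cv2
cv2.imwrite("pics/s3.png",cv2.resize(grab_frame("side")[80:260,150:350],None,fx=4,fy=4,interpolation=cv2.INTER_CUBIC)[:600])
E
```

```text
t: 5.0
eef_pos: [0.5426, 0.034, 0.1762]
ee_rot: [3.134, 0.006, 1.805]
force: [-0.3, -1.2, -1.1]
width: 0.0557
shift mm [-1.1  1.1 94.6] turn(mod180) 0.1 t 5.0 pos [0.5426 0.034  0.1762] rpy [3.134 0.006 1.805] q [ 0.43  0.18 -0.36  0.01 -1.03 -1.77] F [-0.3 -1.2 -1.1] w 0.0557
```

View pics/s3.png

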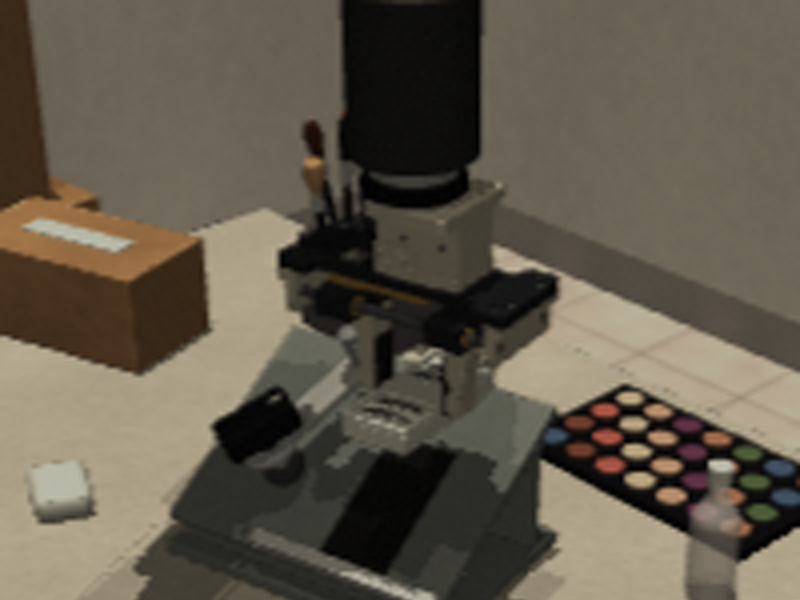

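```bash
python3 -m handwheel '[[[0.050,-0.008,0.001,0.02,0],[0.050,-0.008,0.001,0.04,0],[0.050,-0.008,0.001,0.058,0],[0.050,-0.008,0.001,0.062,0],[0.050,-0.008,0.001,0.066,0],[0.050,-0.008,0.001,0.070,0],[0.050,-0.008,0.001,0.074,0]]]' 8
python3 go.py "B(4,-42,11)" "YW+np.pi/2"
python3 - <<'E'
from station import grab_frame
import cv2
cv2.imwrite("pics/s4.png",cv2.resize(grab_frame("side")[130:250,180:330],None,fx=5,fy=5,interpolation=cv2.INTER_CUBIC)[:600])
E
```

```text
t: 5.63
eef_pos: [0.5464, 0.0251, 0.103]
ee_rot: [3.133, 0.006, 1.803]
force: [-1.0, -1.2, 0.1]
width: 0.0561
shift mm [ 1.4 -0.6 21.4] turn(mod180) 0.0 t 5.63 pos [0.5464 0.0251 0.103 ] rpy [3.133 0.006 1.803] q [ 0.41  0.26 -0.45  0.01 -0.86 -1.75] F [-1.  -1.2  0.1] w 0.0561
```

View pics/s4.png

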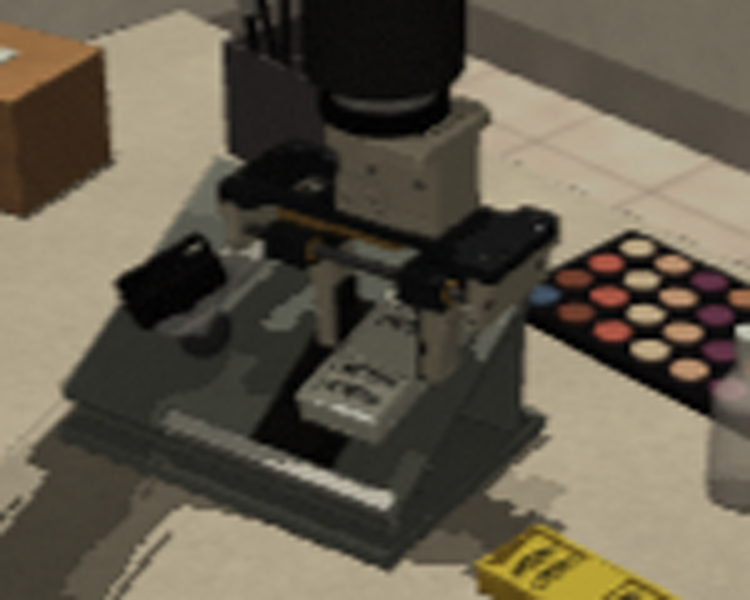

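The view shows the tray tilting in the grip, with its lower end at crop (345,405) and no force build-up. I'll keep lowering.

```bash
python3 -m handwheel '[[[0.050,0.001,-0.001,0.004,0],[0.050,0.001,-0.001,0.008,0],[0.050,0.001,-0.001,0.012,0],[0.050,0.001,-0.001,0.015,0],[0.050,0.001,-0.001,0.018,0],[0.050,0.001,-0.001,0.020,0],[0.050,0.001,-0.001,0.020,0]]]' 8
python3 go.py "B(4,-42,11)" "YW+np.pi/2"
python3 - <<'E'
from station import grab_frame
import cv2
cv2.imwrite("pics/s5.png",cv2.resize(grab_frame("side")[130:250,180:330],None,fx=5,fy=5,interpolation=cv2.INTER_CUBIC)[:600])
E
```

```text
t: 6.27
eef_pos: [0.5454, 0.0261, 0.0823]
ee_rot: [3.133, 0.006, 1.804]
force: [0.0, -1.2, -0.4]
width: 0.0559
shift mm [0.2 0.1 0.7] turn(mod180) 0.0 t 6.27 pos [0.5454 0.0261 0.0823] rpy [3.133 0.006 1.804] q [ 0.41  0.28 -0.47  0.01 -0.81 -1.76] F [ 0.  -1.2 -0.4] w 0.0559
```

View pics/s5.png

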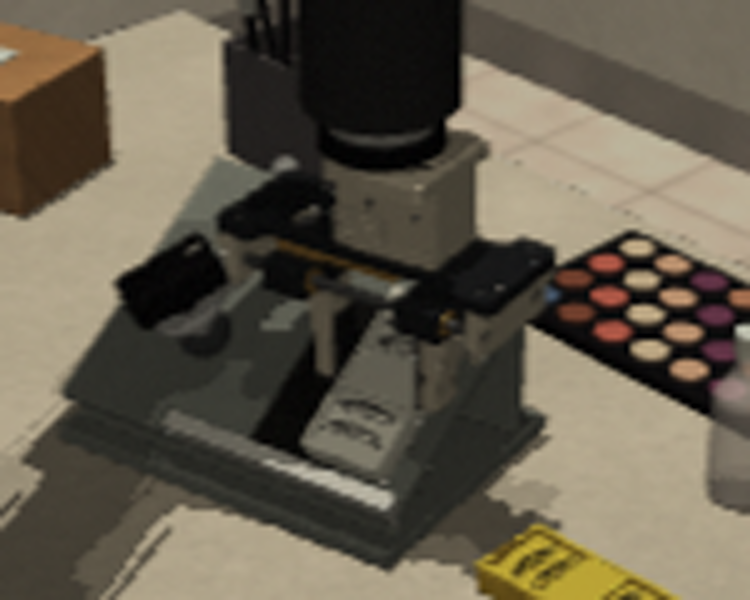

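The tray lies along the slope with its lower end by the ledge at crop (350,470). I'll release it and rise.

```bash
python3 -m handwheel '[[[0.070,0,0,0,0],[0.070,0,0,0,0],[0.070,0,0,0,0],[0.070,0,0,0,0],[0.070,0,0,-0.03,0],[0.070,0,0,-0.06,0],[0.070,-0.02,0,-0.09,0],[0.03,-0.05,0,-0.11,0],[0.01,-0.05,0,-0.11,0],[0,-0.05,0,-0.11,0]]]'
python3 - <<'E'
from station import grab_frame
import cv2
cv2.imwrite("pics/s6.png",cv2.resize(grab_frame("side")[130:250,180:330],None,fx=5,fy=5,interpolation=cv2.INTER_CUBIC)[:600])
cv2.imwrite("pics/t6.png",cv2.resize(grab_frame("top")[150:270,150:300],None,fx=5,fy=5,interpolation=cv2.INTER_CUBIC)[:600])
E
```

```text
t: 7.15
eef_pos: [0.5565, -0.023, 0.1938]
ee_rot: [3.131, 0.005, 1.801]
force: [0.1, 0.5, 0.2]
width: 0.0555
```

View pics/s6.png

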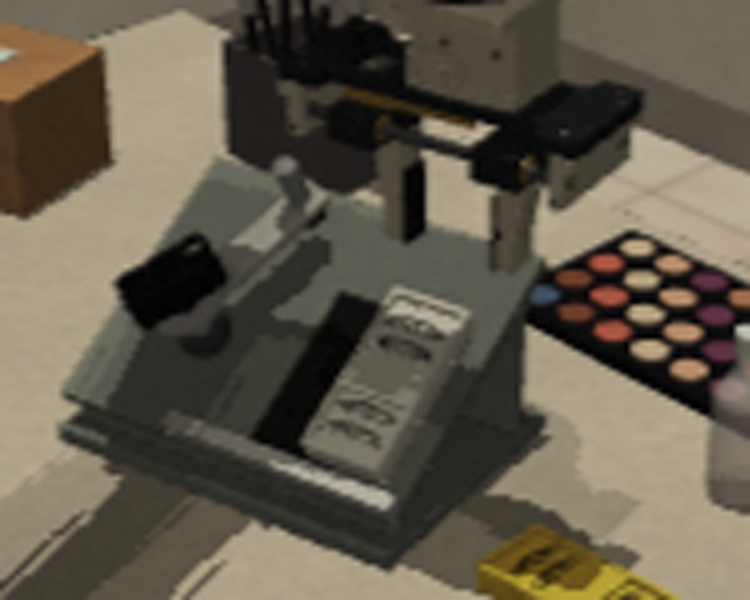

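View pics/t6.png

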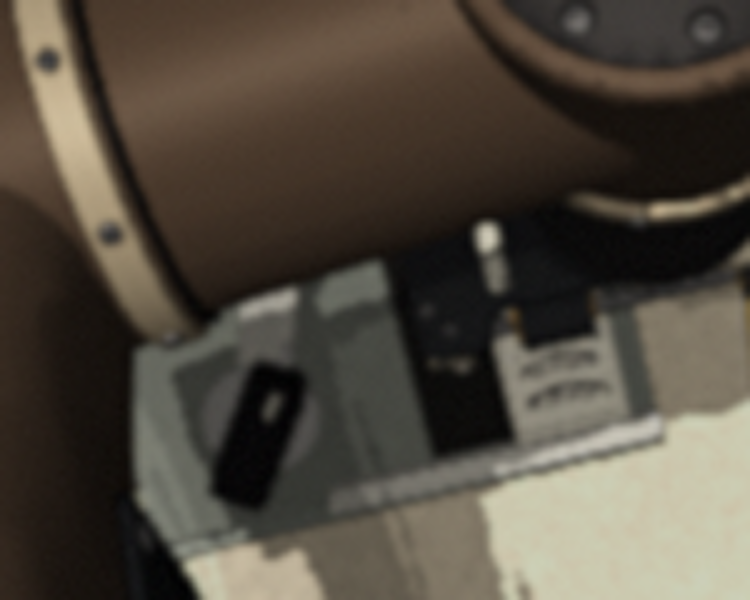

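The tray lies flat at the right of the mat, its lower end by the ledge. In the top view its lower edge runs (520,440)–(630,420), parallel to the ledge. I'll now push it left with shut fingers, since the gripper body would have hit the knob if I had placed it directly on the mat.

```bash
python3 -m handwheel '[[[0,0,0,0,0],[0,-0.02,0,0,0],[0,-0.02,0,0,0],[0,-0.02,0,0,0],[0,-0.02,0,0,0]]]'; python3 go.py "B(0,-105,10)" "YW+np.pi/2"
```

```text
t: 7.67
eef_pos: [0.5593, -0.0412, 0.191]
ee_rot: [3.136, 0.005, 1.803]
force: [-0.1, 0.0, 0.9]
width: 0.0147
shift mm [  6.   -0.9 112.3] turn(mod180) -0.0 t 7.67 pos [ 0.5593 -0.0412  0.191 ] rpy [3.136 0.005 1.803] q [ 0.28  0.19 -0.3   0.01 -1.07 -1.62] F [-0.1  0.   0.9] w 0.0147
```

```bash
python3 -m handwheel '[[[0,0.003,-0.001,0.02,0],[0,0.003,-0.001,0.055,0],[0,0.003,-0.001,0.085,0],[0,0.003,-0.001,0.105,0],[0,0.003,-0.001,0.112,0],[0,0.003,-0.001,0.112,0]]]'; python3 go.py "B(0,-51,10)" "YW+np.pi/2"
python3 - <<'E'
from station import grab_frame
import cv2
cv2.imwrite("pics/s7.png",cv2.resize(grab_frame("side")[130:250,180:330],None,fx=5,fy=5,interpolation=cv2.INTER_CUBIC)[:600])
E
```

```text
t: 8.17
eef_pos: [0.5571, -0.0388, 0.0771]
ee_rot: [3.14, 0.005, 1.803]
force: [0.5, -0.3, 0.9]
width: 0.0006
shift mm [57.   0.7 -1.6] turn(mod180) 0.0 t 8.17 pos [ 0.5571 -0.0388  0.0771] rpy [3.14  0.005 1.803] q [ 0.28  0.31 -0.44  0.01 -0.82 -1.63] F [ 0.5 -0.3  0.9] w 0.0006
```

View pics/s7.png

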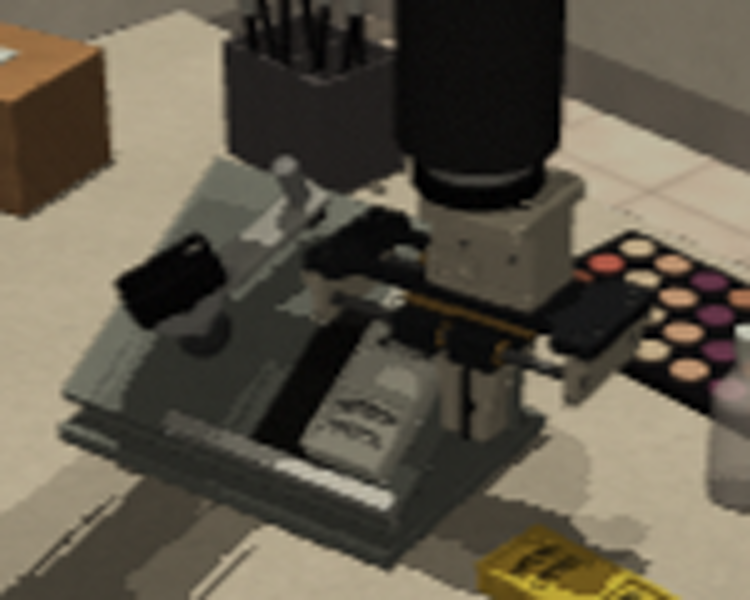

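The shut fingers stand to the right of the tray at crop (475,420), with a small gap. I'll push gently.

```bash
python3 -m handwheel '[[[0,0.006,0,-0.001,0],[0,0.012,0,-0.001,0],[0,0.017,0,-0.001,0],[0,0.022,0,-0.001,0],[0,0.027,0,-0.001,0],[0,0.032,0,-0.001,0],[0,0.037,0,-0.001,0],[0,0.042,0,-0.001,0],[0,0.046,0,-0.001,0],[0,0.048,0,-0.001,0],[0,0.048,0,-0.001,0]]]'; python3 go.py "B(0,-51,10)" "YW+np.pi/2"
python3 - <<'E'
from station import grab_frame
import cv2
cv2.imwrite("pics/s8.png",cv2.resize(grab_frame("side")[130:250,180:330],None,fx=5,fy=5,interpolation=cv2.INTER_CUBIC)[:600])
E
```

```text
t: 9.13
eef_pos: [0.5472, 0.0085, 0.0795]
ee_rot: [3.137, 0.005, 1.804]
force: [0.1, 0.3, -0.5]
width: 0.0006
shift mm [ 8.7 -0.5  0.8] turn(mod180) 0.1 t 9.13 pos [0.5472 0.0085 0.0795] rpy [3.137 0.005 1.804] q [ 0.38  0.29 -0.47  0.01 -0.81 -1.72] F [ 0.1  0.3 -0.5] w 0.0006
```

View pics/s8.png

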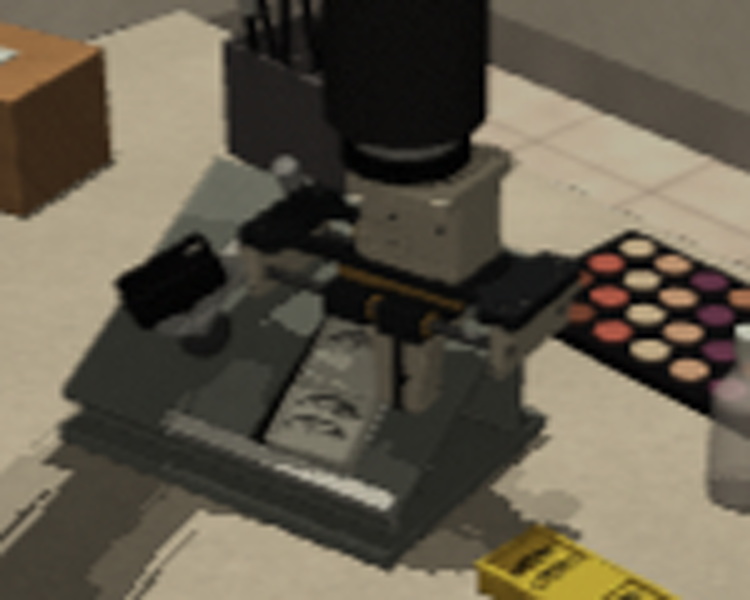

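```bash
python3 -m handwheel '[[[0,0.003,0,0,0],[0,0.006,0,0,0],[0,0.008,0,0,0],[0,0.008,0,0,0],[0,-0.01,0,0,0],[0,-0.03,0,-0.01,0],[0,-0.05,0,-0.05,0],[0,-0.08,0,-0.09,0],[0,-0.11,0,-0.11,0],[0,-0.15,0,-0.11,0],[0,-0.18,0,-0.11,0],[0,-0.18,0,-0.11,0]]]'
python3 - <<'E'
from station import grab_frame
import cv2
cv2.imwrite("pics/s9.png",cv2.resize(grab_frame("side")[130:250,180:330],None,fx=5,fy=5,interpolation=cv2.INTER_CUBIC)[:600])
cv2.imwrite("pics/t9.png",cv2.resize(grab_frame("top")[150:270,150:300],None,fx=5,fy=5,interpolation=cv2.INTER_CUBIC)[:600])
E
```

```text
t: 10.18
eef_pos: [0.5893, -0.1707, 0.1909]
ee_rot: [3.136, 0.006, 1.801]
force: [-0.1, 0.1, -0.2]
width: 0.0004
```

View pics/s9.png

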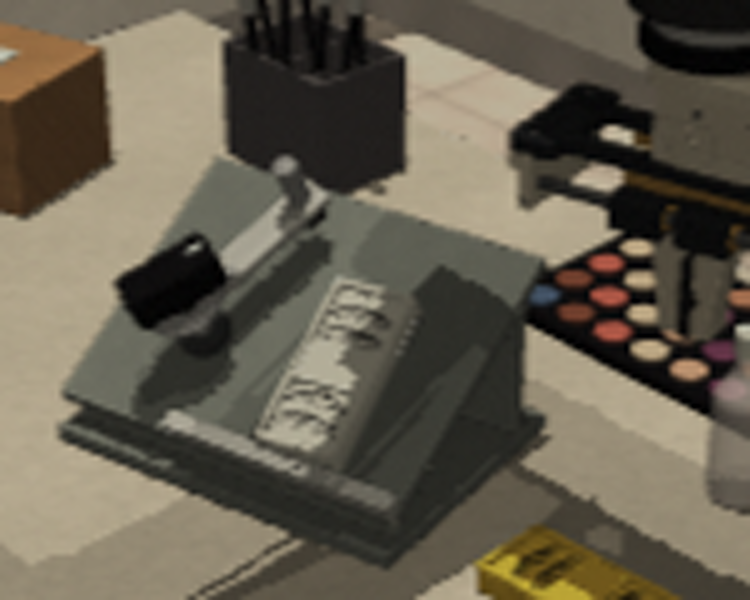

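View pics/t9.png

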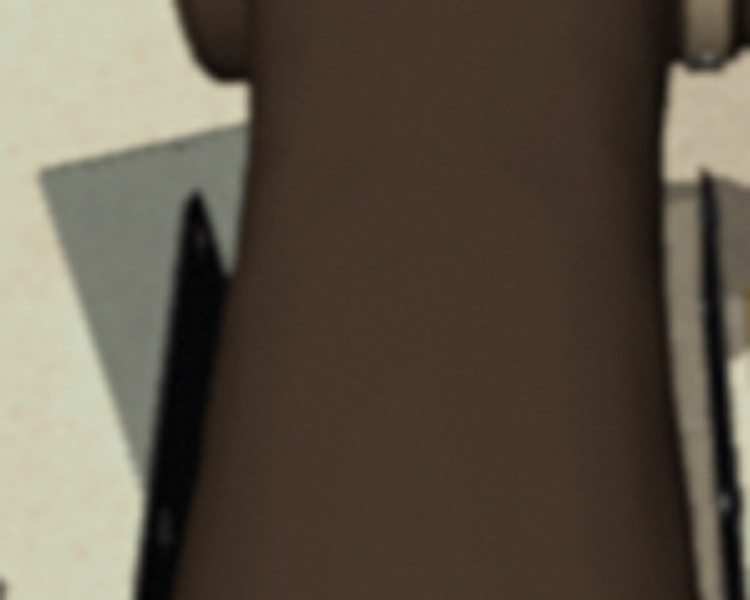

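```bash
cat > ov.py <<'E'
import sys,cv2
from go import *
f,x,y,a=sys.argv[1],*map(float,sys.argv[2:5])
c=cv2.imread(f)
for z,col in((20,(0,0,255)),(0,(0,255,0))):
    P=[B(x+np.cos(a)*i-np.sin(a)*j,y+np.sin(a)*i+np.cos(a)*j,z) for i,j in((60,28),(60,-28),(-60,-28),(-60,28))]
    q=(proj("side",np.array(P))-np.array((180,130))+.5)*5-.5
    cv2.polylines(c,[np.int32(q)],True,col,1)
c=cv2.resize(c[200:530,150:550],None,fx=2,fy=1.8); cv2.imwrite(sys.argv[5],c)
E
python3 ov.py pics/s9.png 0 0 0 pics/o9.png
```

```text
(no output)
```

View pics/o9.png

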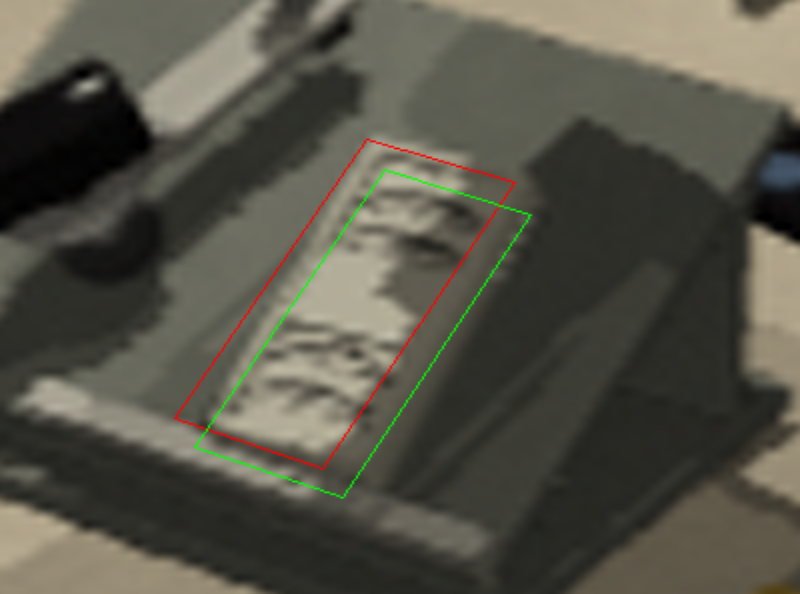

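Run:
```python
import cv2
s=cv2.imread("pics/s9.png")
c=cv2.resize(s[250:500,230:440],None,fx=2.8,fy=2.4); c=(255*(c/255.)**.6).astype('uint8'); cv2.imwrite("pics/z9.png",c)
```

```text
(no output)
```

View pics/z9.png

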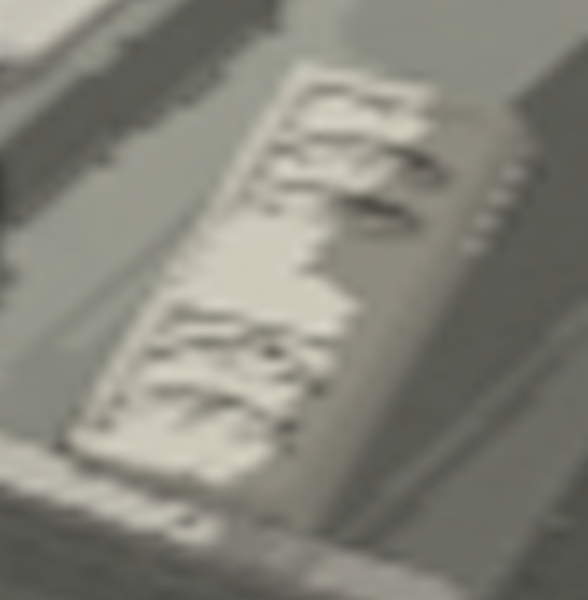

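```bash
cat > ft.py <<'E'
from go import *
def fit(pts,corners,zf=True):
    def pr(p):
        x,y,a,z=p
        return proj("side",np.array([B(x+np.cos(a)*i-np.sin(a)*j,y+np.sin(a)*i+np.cos(a)*j,z+20) for i,j in corners]))
    f=least_squares(lambda p:np.r_[(pr(p)-pts).ravel(),(p[3])/2,],[0,0,0,0]); return f.x.round(3),f.fun.round(1)
E
python3 - <<'E'
from ft import *
z=np.array([(300,62),(70,440),(510,105),(295,520)],float)/[2.8,2.4]+[230,250]
p=px(z,5,(180,130))
print(fit(p,[(60,28),(-60,28),(60,-28),(-60,-28)])); print(fit(p[:2],[(60,28),(-60,28)]))
E
```

```text
(array([ 3.182, -7.668,  0.089,  0.091]), array([-0.1,  0.4, -0. ,  0.8,  0.4,  0.4, -0.3, -1.6,  0. ]))
(array([ 5.082, -6.559,  0.085, -0.019]), array([ 0. , -0.1, -0. ,  0.1, -0. ]))
```

The tray fits at x≈+4 mm, y≈−7 mm, yaw≈0.09 rad. That's within the limits, but I'll square it up: first a push at the lower right side, then a flat push down from the top end.

```bash
python3 go.py "B(-35,-85,10)+[0,0,.1]" "YW+np.pi/2"
```

```text
shift mm [155.4 -30.4  28.7] turn(mod180) -0.1 t 10.28 pos [ 0.5881 -0.1675  0.19  ] rpy [3.137 0.005 1.801] q [ 0.04  0.28 -0.19  0.   -1.1  -1.39] F [-0.2  0.1 -0.1] w 0.0003
```

```bash
python3 -m handwheel '[[[0,0.04,-0.01,0,0],[0,0.08,-0.02,0,0],[0,0.12,-0.03,0.01,0],[0,0.15,-0.03,0.025,0],[0,0.155,-0.03,0.029,0],[0,0.155,-0.03,0.06,0],[0,0.155,-0.03,0.10,0],[0,0.155,-0.03,0.12,0],[0,0.155,-0.03,0.128,0],[0,0.155,-0.03,0.128,0]]]'; python3 go.py "B(-35,-51,10)" "YW+np.pi/2"
```

```text
t: 11.12
eef_pos: [0.5229, -0.0238, 0.0594]
ee_rot: [3.141, 0.005, 1.802]
force: [0.5, -0.8, 0.4]
width: 0.0001
shift mm [34.6  0.2 -1.9] turn(mod180) -0.1 t 11.12 pos [ 0.5229 -0.0238  0.0594] rpy [3.141 0.005 1.802] q [ 0.33  0.29 -0.54  0.01 -0.75 -1.68] F [ 0.5 -0.8  0.4] w 0.0001
```

```bash
python3 -m handwheel '[[[0,0.01,0,-0.001,0],[0,0.017,0,-0.001,0],[0,0.022,0,-0.001,0],[0,0.027,0,-0.001,0],[0,0.031,0,-0.001,0],[0,0.034,0,-0.001,0],[0,0.034,0,-0.001,0],[0,0.015,0,-0.001,0],[0,0,0,-0.02,0],[0,-0.02,0,-0.06,0],[0,-0.05,0.02,-0.10,0],[0,-0.05,0.06,-0.13,0],[0,-0.05,0.07,-0.13,0]]]'; python3 go.py "B(90,-4,12)+[0,0,.06]" "YW+np.pi/2"
python3 - <<'E'
from station import grab_frame
import cv2
s=grab_frame("side")[130:250,180:330]
cv2.imwrite("pics/s10.png",cv2.resize(s,None,fx=5,fy=5,interpolation=cv2.INTER_CUBIC)[:600])
E
```

```text
t: 12.2
eef_pos: [0.6052, -0.0573, 0.1947]
ee_rot: [3.135, 0.006, 1.801]
force: [2.1, 1.3, 0.1]
width: 0.0005
shift mm [133.2  34.8   9.2] turn(mod180) -0.1 t 12.2 pos [ 0.6052 -0.0573  0.1947] rpy [3.135 0.006 1.801] q [ 0.23  0.27 -0.2   0.01 -1.1  -1.57] F [2.1 1.3 0.1] w 0.0005
```

View pics/s10.png

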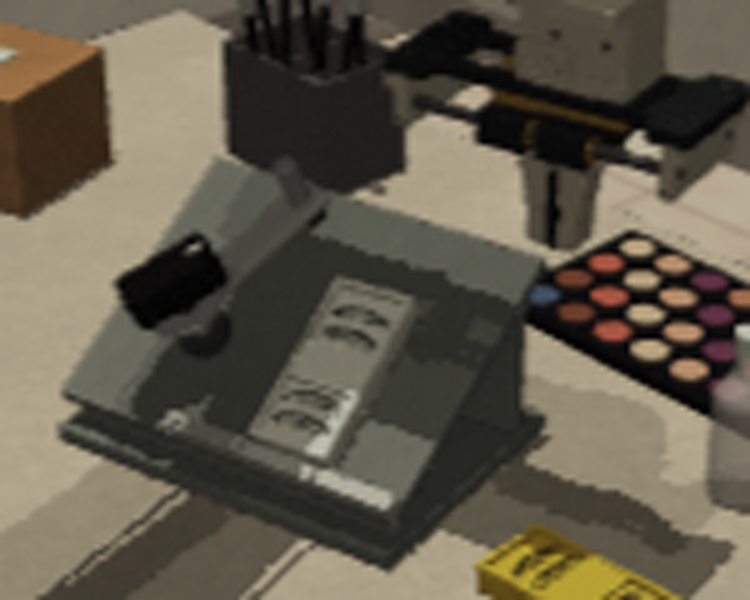

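Run:
```python
import cv2
s=cv2.imread("pics/s10.png")
c=cv2.resize(s[250:500,230:440],None,fx=2.8,fy=2.4); c=(255*(c/255.)**.6).astype('uint8'); cv2.imwrite("pics/z10.png",c)
```

```text
(no output)
```

View pics/z10.png

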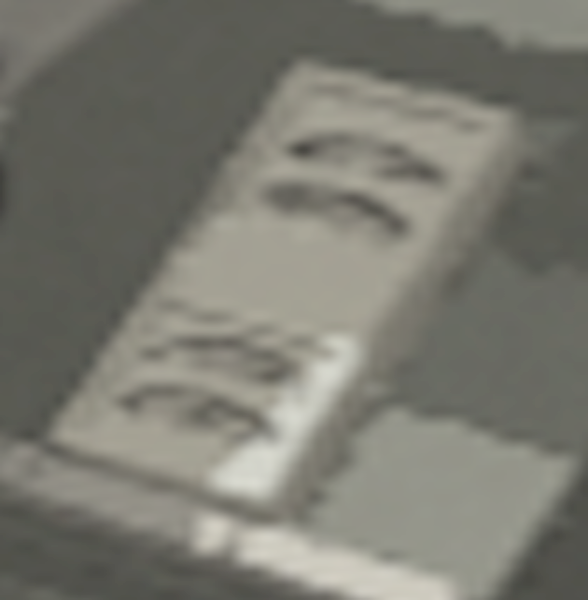

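```bash
python3 - <<'E'
from ft import *
z=np.array([(300,62),(52,438),(518,108),(270,510)],float)/[2.8,2.4]+[230,250]
p=px(z,5,(180,130))
print(fit(p,[(60,28),(-60,28),(60,-28),(-60,-28)])); print(fit(p[:2],[(60,28),(-60,28)]))
E
python3 go.py "B(90,-4,12)+[0,0,.06]" "YW+np.pi/2"
```

```text
(array([ 3.049, -5.411,  0.047,  0.1  ]), array([ 0.2,  0.1,  0.1,  0.2, -0.2,  0.5, -0. , -0.8,  0.1]))
(array([ 3.507, -4.507,  0.047, -0.006]), array([ 0., -0., -0.,  0., -0.]))
shift mm [133.2  30.1  10. ] turn(mod180) -0.1 t 12.25 pos [ 0.61   -0.0563  0.1955] rpy [3.132 0.008 1.802] q [ 0.23  0.27 -0.19  0.01 -1.1  -1.57] F [ 8.6 -0.2  5.8] w 0.0005
```

Tray now fits at x≈+3 mm, y≈−5 mm, yaw≈0.05 rad, which is good. Next is the clamp arm: I'll grip the peg lightly and follow the arc.

Run:
```python
from go import *
th=.316
P=lambda t,z=58: B(100*np.cos(t),100-100*np.sin(t),z)
rel(P(th)+[0,0,.06],YW+np.pi/2)
D=Rz(YW+np.pi/2)@np.diag([1,-1,-1.])
for t in np.linspace(th,1.571,13): print(round(t,2),(1000*D.T@(P(t)-P(th))).round(1))
```

```text
shift mm [206.2  11.4 -32.3] turn(mod180) -0.1 t 12.25 pos [ 0.61   -0.0563  0.1955] rpy [3.132 0.008 1.802] q [ 0.23  0.27 -0.19  0.01 -1.1  -1.57] F [ 8.6 -0.2  5.8] w 0.0005
0.32 [0. 0. 0.]
0.42 [-9.8 -3.3  1.9]
0.53 [-19.1  -7.4   4.3]
0.63 [-27.8 -12.3   7.1]
0.73 [-35.9 -18.   10.4]
0.84 [-43.3 -24.4  14.1]
0.94 [-49.9 -31.5  18.2]
1.05 [-55.6 -39.1  22.6]
1.15 [-60.3 -47.1  27.2]
1.26 [-64.  -55.6  32.1]
1.36 [-66.7 -64.3  37.2]
1.47 [-68.4 -73.3  42.3]
1.57 [-68.9 -82.3  47.5]
```

```bash
python3 -m handwheel '[[[0.02,0,0,-0.03,0],[0.04,0.04,0.003,-0.04,0],[0.04,0.08,0.006,-0.04,0],[0.04,0.12,0.009,-0.04,0],[0.04,0.16,0.011,-0.036,0],[0.04,0.19,0.011,-0.032,0],[0.04,0.206,0.011,-0.032,0],[0.04,0.206,0.011,-0.032,0],[0.04,0.206,0.011,-0.032,0]]]'
python3 - <<'E'
from go import *
rel(B(95,69,58),YW+np.pi/2)
from station import grab_frame
import cv2
s=grab_frame("side")[100:220,180:330]
cv2.imwrite("pics/s11.png",cv2.resize(s,None,fx=5,fy=5,interpolation=cv2.INTER_CUBIC)[:600])
E
```

```text
t: 13.0
eef_pos: [0.5728, 0.1477, 0.2258]
ee_rot: [3.132, 0.008, 1.804]
force: [-0.4, -0.7, 0.5]
width: 0.0398
shift mm [-0.8  0.8 58. ] turn(mod180) 0.1 t 13.0 pos [0.5728 0.1477 0.2258] rpy [3.132 0.008 1.804] q [ 0.59  0.22 -0.19  0.01 -1.16 -1.93] F [-0.4 -0.7  0.5] w 0.0398
```

View pics/s11.png

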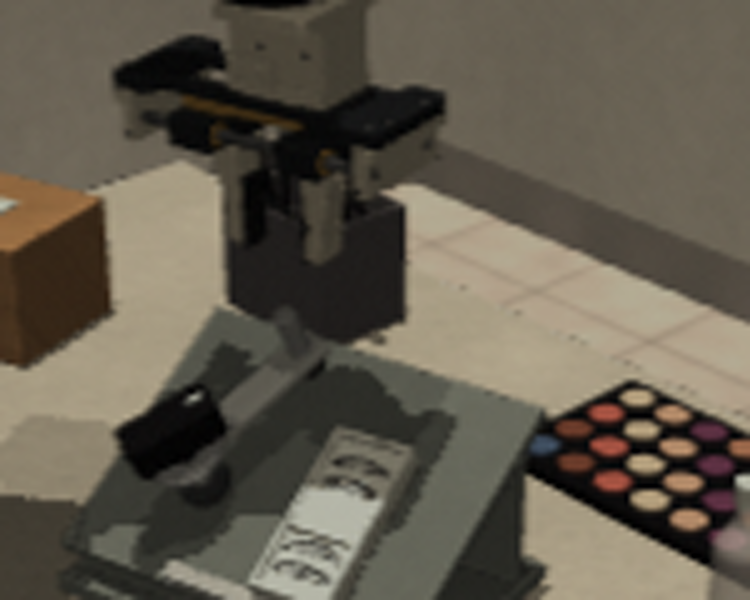

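The fingers straddle the peg, whose top is at crop (287,315), directly below them. I'll descend and grip it lightly.

```bash
python3 -m handwheel '[[[0.04,-0.001,0.001,0.02,0],[0.04,-0.001,0.001,0.04,0],[0.04,-0.001,0.001,0.053,0],[0.04,-0.001,0.001,0.058,0],[0.01,-0.001,0.001,0.058,0],[0.01,-0.001,0.001,0.058,0],[0.01,-0.001,0.001,0.058,0],[0.01,-0.001,0.001,0.058,0],[0.01,-0.001,0.001,0.058,0],[0.01,-0.001,0.001,0.058,0]]]' 8
python3 - <<'E'
from go import *
rel(B(95,69,58),YW+np.pi/2)
from station import grab_frame
import cv2
s=grab_frame("side")[100:220,180:330]
cv2.imwrite("pics/s12.png",cv2.resize(s,None,fx=5,fy=5,interpolation=cv2.INTER_CUBIC)[:600])
E
```

```text
t: 13.88
eef_pos: [0.5755, 0.146, 0.1689]
ee_rot: [3.13, 0.008, 1.803]
force: [0.8, 0.2, 1.5]
width: 0.0156
shift mm [ 1.5 -1.4  1.1] turn(mod180) 0.0 t 13.88 pos [0.5755 0.146  0.1689] rpy [3.13  0.008 1.803] q [ 0.58  0.26 -0.27  0.01 -1.03 -1.93] F [0.8 0.2 1.5] w 0.0156
```

View pics/s12.png

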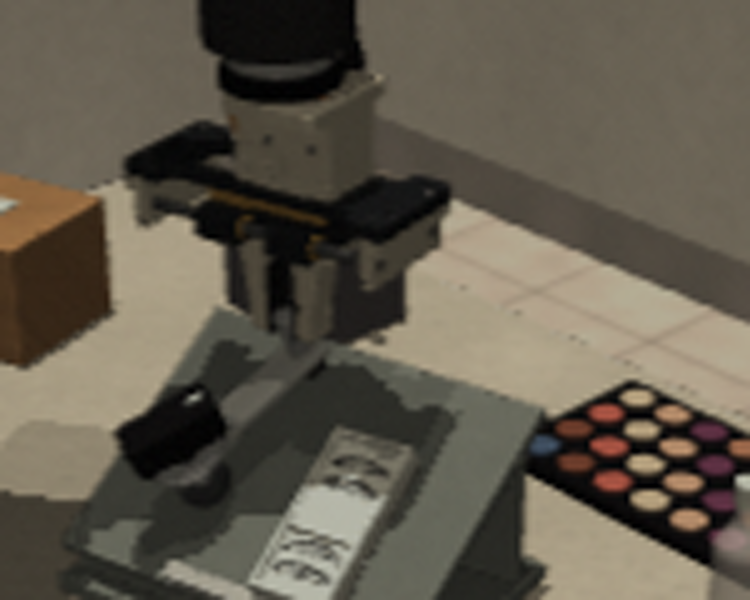

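```bash
python3 -m handwheel '[[[0.01,-0.0098,-0.0033,0.0019,0],[0.01,-0.0191,-0.0074,0.0043,0],[0.01,-0.0278,-0.0123,0.0071,0],[0.01,-0.0359,-0.018,0.0104,0],[0.01,-0.0433,-0.0244,0.0141,0],[0.01,-0.0499,-0.0315,0.0182,0],[0.01,-0.0556,-0.0391,0.0226,0],[0.01,-0.0603,-0.0471,0.0272,0],[0.01,-0.064,-0.0556,0.0321,0],[0.01,-0.0667,-0.0643,0.0372,0],[0.01,-0.0684,-0.0733,0.0423,0],[0.01,-0.0689,-0.0823,0.0475,0],[0.01,-0.0689,-0.0823,0.0475,0]]]' 8
python3 - <<'E'
from go import *
rel(B(0,0,58),YW+np.pi/2)
from station import grab_frame
import cv2
s=grab_frame("side")[120:240,180:330]
cv2.imwrite("pics/s13.png",cv2.resize(s,None,fx=5,fy=5,interpolation=cv2.INTER_CUBIC)[:600])
E
```

```text
t: 15.02
eef_pos: [0.5131, 0.0609, 0.1215]
ee_rot: [3.124, 0.007, 1.804]
force: [4.7, 4.1, 5.7]
width: 0.0154
shift mm [ 1.  -3.4  1.2] turn(mod180) 0.1 t 15.02 pos [0.5131 0.0609 0.1215] rpy [3.124 0.007 1.804] q [ 0.51  0.19 -0.5   0.01 -0.87 -1.85] F [4.7 4.1 5.7] w 0.0154
```

View pics/s13.png

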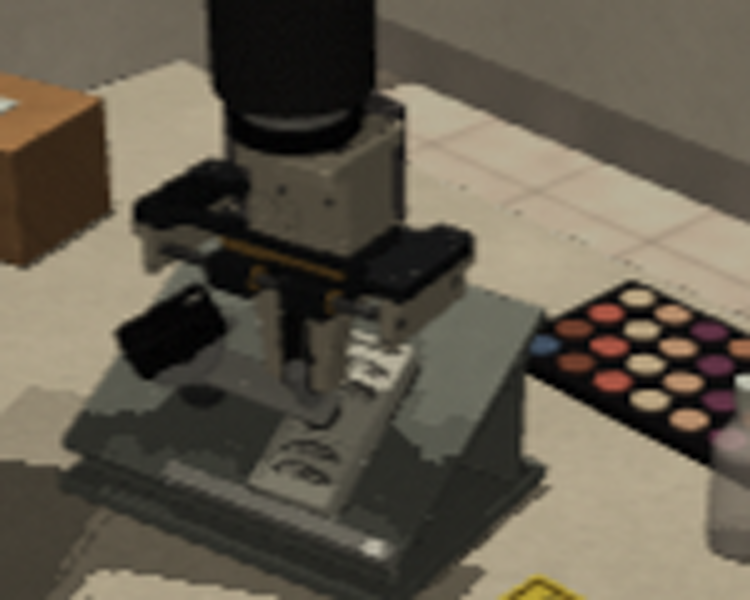

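The arm now lies across the tray, its peg end at crop (310,395). I'll nudge it a little further to the stop, then release.

```bash
python3 -m handwheel '[[[0.01,0,-0.003,0.0015,0],[0.01,0,-0.005,0.0025,0],[0.01,0,-0.005,0.0025,0],[0.04,0,-0.002,0.001,0],[0.04,0,0,0,0],[0.04,0,0,0,0],[0.04,0,0,-0.03,0],[0.04,0,0,-0.07,0],[0.04,0,0,-0.10,0],[0.05,0,-0.00,-0.10,0]]]' 8
python3 go.py "B(0,100,60)+[0,0,.06]" "YW-.52+np.pi/2"
python3 - <<'E'
from station import grab_frame
import cv2
cv2.imwrite("pics/s14.png",cv2.resize(grab_frame("side")[130:250,180:330],None,fx=5,fy=5,interpolation=cv2.INTER_CUBIC)[:600])
cv2.imwrite("pics/t14.png",cv2.resize(grab_frame("top")[150:270,150:300],None,fx=5,fy=5,interpolation=cv2.INTER_CUBIC)[:600])
E
```

```text
t: 15.9
eef_pos: [0.5142, 0.0618, 0.2279]
ee_rot: [3.116, 0.007, 1.806]
force: [1.5, -0.1, 1.1]
width: 0.0426
shift mm [100.3  -5.4  45.9] turn(mod180) 29.9 t 15.9 pos [0.5142 0.0618 0.2279] rpy [3.116 0.007 1.806] q [ 0.51  0.08 -0.35  0.02 -1.11 -1.85] F [ 1.5 -0.1  1.1] w 0.0426
```

View pics/s14.png

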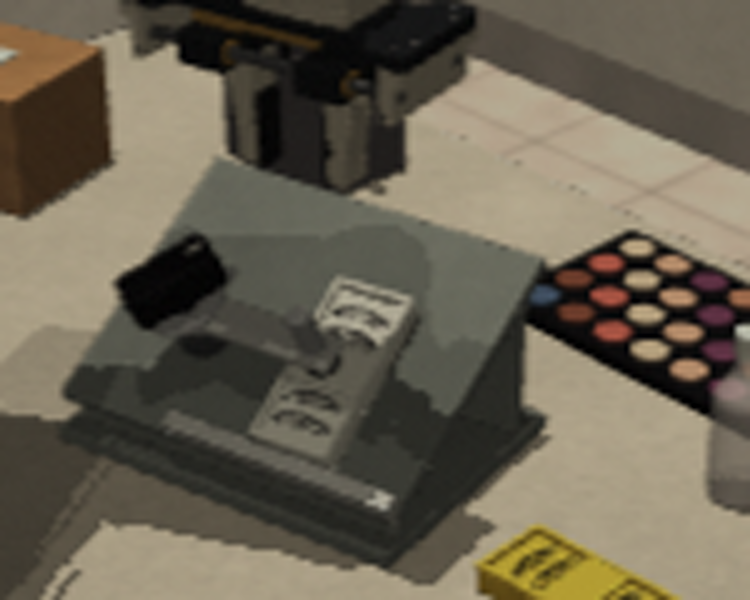

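View pics/t14.png

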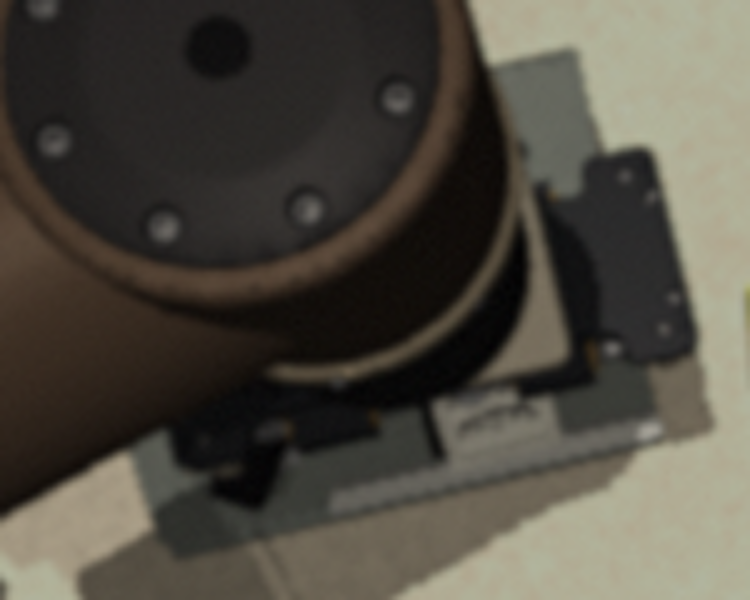

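Run:
```python
from go import *
import cv2
s=cv2.imread("pics/s14.png")
for th,col in((1.571,(0,0,255)),(1.47,(0,255,255))):
    for sd in(-13,13):
      P=np.array([B(u*np.cos(th)+sd*np.sin(th)*1,100-u*np.sin(th)+sd*np.cos(th),40) for u in(20,113)])
      q=(proj("side",P)-[180,130]+.5)*5-.5; cv2.polylines(s,[np.int32(q)],False,col,1)
    P=np.array([B(100*np.cos(th),100-100*np.sin(th),z) for z in(40,76)])
    q=(proj("side",P)-[180,130]+.5)*5-.5; cv2.polylines(s,[np.int32(q)],False,col,1)
c=cv2.resize(s[220:420,110:410],None,fx=2.6,fy=2.6);c=(255*(c/255.)**.6).astype('uint8');cv2.imwrite("pics/z14.png",c)
```

```text
(no output)
```

View pics/z14.png

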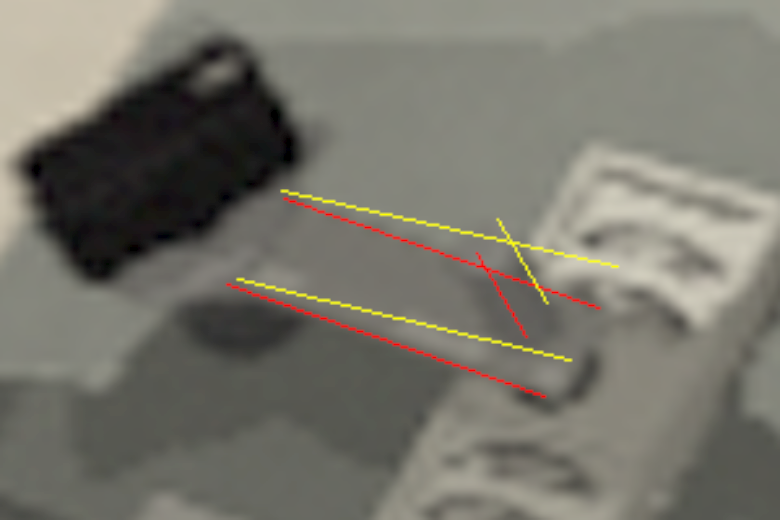

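The arm end at crop (570,380) lies on the red 1.571 lines, so the arm is at its stop and the tray hasn't moved. Next is the knob: I'll turn the tool back 150° so the last joint has room, then straddle the bar as a fork.

```bash
python3 -m handwheel '[[[0.05,0.03,-0.002,0,-150],[0.06,0.06,-0.004,0,-150],[0.06,0.09,-0.005,0,-150],[0.06,0.1,-0.008,0,-150],[0.06,0.1,-0.008,0,-150],[0.06,0.1,-0.008,0,-150],[0.06,0.1,-0.008,0,-150],[0.06,0.1,-0.008,0,-150],[0.06,0.1,-0.008,0,-150],[0.06,0.1,-0.008,0,-150],[0.06,0.1,-0.008,0,-150],[0.06,0.1,-0.008,0,-150],[0.06,0.1,-0.008,0,-150],[0.06,0.1,-0.008,0,-150],[0.06,0.1,-0.008,0,-150],[0.06,0.1,-0.008,0,-150],[0.06,0.1,-0.008,0,-150],[0.06,0.1,-0.008,0,-150],[0.06,0.1,-0.008,0,-150],[0.06,0.1,-0.008,0,-150]]]' 30
python3 go.py "B(0,100,66)" "YW-.57+np.pi/2"
```

```text
t: 17.67
eef_pos: [0.4796, 0.156, 0.2199]
ee_rot: [-3.125, 0.003, -1.972]
force: [-0.9, -0.3, -0.7]
width: 0.0602
shift mm [-2.5 -2.3 92.7] turn(mod180) -3.7 t 17.67 pos [0.4796 0.156  0.2199] rpy [-3.125e+00  3.000e-03 -1.972e+00] q [ 0.72  0.07 -0.38  0.02 -1.11  0.45] F [-0.9 -0.3 -0.7] w 0.0602
```

```bash
python3 -m handwheel '[[[0.06,-0.0025,-0.0023,0.03,-4],[0.06,-0.0025,-0.0023,0.05,-4],[0.06,-0.0025,-0.0023,0.05,-4]]]' 30
python3 go.py "B(0,100,66)" "YW-.595+np.pi/2"
python3 - <<'E'
from station import grab_frame
import cv2
cv2.imwrite("pics/s15.png",cv2.resize(grab_frame("side")[110:230,150:300],None,fx=5,fy=5,interpolation=cv2.INTER_CUBIC)[:600])
cv2.imwrite("pics/t15.png",cv2.resize(grab_frame("top")[150:270,150:300],None,fx=5,fy=5,interpolation=cv2.INTER_CUBIC)[:600])
E
```

```text
t: 17.92
eef_pos: [0.48, 0.155, 0.1644]
ee_rot: [-3.131, -0.006, -1.904]
force: [-1.3, -1.1, -0.3]
width: 0.0601
shift mm [-3.2 -1.7 37.2] turn(mod180) 1.7 t 17.92 pos [0.48   0.155  0.1644] rpy [-3.131 -0.006 -1.904] q [ 0.71  0.13 -0.46  0.01 -0.99  0.52] F [-1.3 -1.1 -0.3] w 0.0601
```

View pics/s15.png

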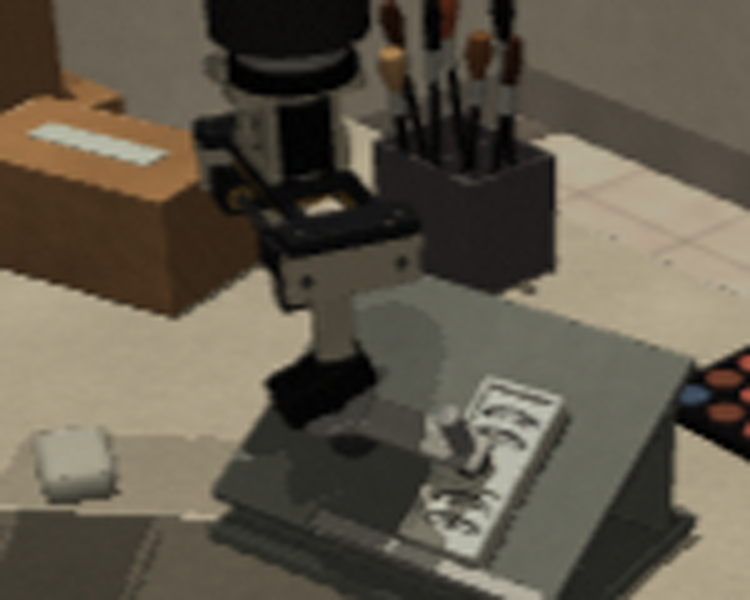

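View pics/t15.png

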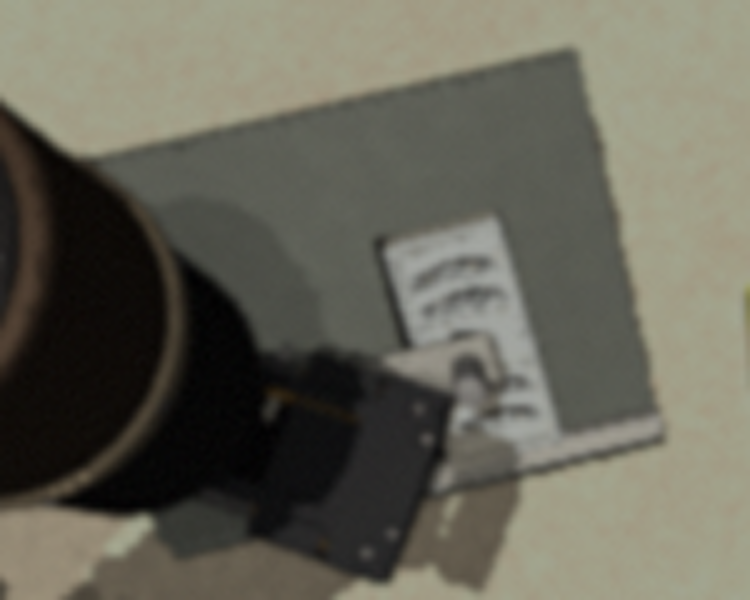

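The top view shows the arm squarely across the tray, peg at crop (475,380). In the side view the near finger at (335,350) is in front of the knob, straddling it. I'll descend, then narrow the fork.

```bash
python3 -m handwheel '[[[0.06,-0.003,-0.0017,0.01,1.5],[0.06,-0.003,-0.0017,0.02,1.5],[0.06,-0.003,-0.0017,0.03,1.5],[0.06,-0.003,-0.0017,0.037,1.5],[0.05,-0.003,-0.0017,0.037,1.5],[0.045,-0.003,-0.0017,0.037,1.5],[0.04,-0.003,-0.0017,0.037,1.5],[0.038,-0.003,-0.0017,0.037,1.5],[0.038,-0.003,-0.0017,0.037,1.5]]]' 30
python3 go.py "B(0,100,66)" "YW-.595+np.pi/2"
```

```text
t: 18.77
eef_pos: [0.4859, 0.1585, 0.1323]
ee_rot: [-3.126, -0.001, -1.929]
force: [-0.4, 1.1, 0.8]
width: 0.0385
shift mm [2.1 2.6 5.1] turn(mod180) 0.2 t 18.77 pos [0.4859 0.1585 0.1323] rpy [-3.126e+00 -1.000e-03 -1.929e+00] q [ 0.71  0.17 -0.49  0.02 -0.9   0.49] F [-0.4  1.1  0.8] w 0.0385
```

```bash
python3 -m handwheel '[[[0.04,0.002,0.0025,0.003,0],[0.04,0.002,0.0025,0.005,0],[0.04,0.002,0.0025,0.005,0]]]' 30
python3 go.py "B(0,100,66)" "YW-.595+np.pi/2"
python3 - <<'E'
from station import grab_frame
import cv2
cv2.imwrite("pics/s16.png",cv2.resize(grab_frame("side")[130:220,180:280],None,fx=7,fy=6.6,interpolation=cv2.INTER_CUBIC)[:600])
E
```

```text
t: 19.02
eef_pos: [0.4825, 0.1572, 0.1269]
ee_rot: [-3.127, -0.001, -1.929]
force: [-0.2, -0.7, -0.5]
width: 0.0401
shift mm [-0.2 -0.1 -0.4] turn(mod180) 0.2 t 19.02 pos [0.4825 0.1572 0.1269] rpy [-3.127e+00 -1.000e-03 -1.929e+00] q [ 0.71  0.17 -0.51  0.02 -0.89  0.49] F [-0.2 -0.7 -0.5] w 0.0401
```

View pics/s16.png

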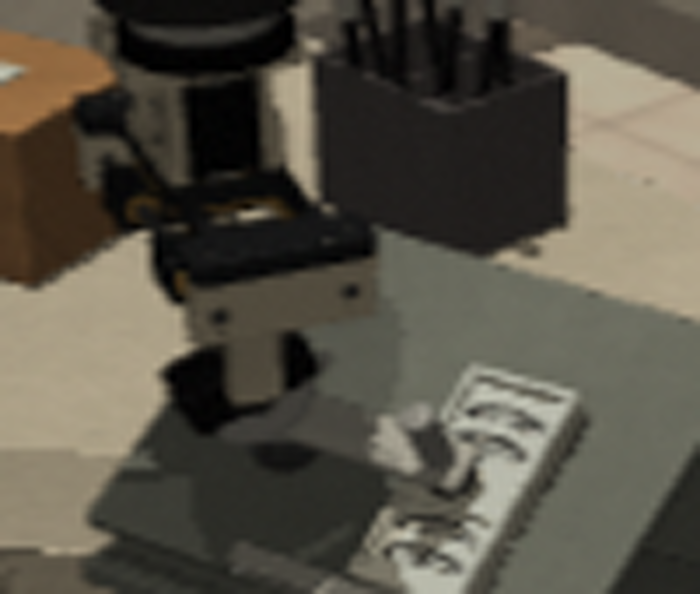

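The finger lies along the knob's near side and the knob is centred in the fork. Turning 60° clockwise.

```bash
python3 -m handwheel '[[[0.04,0,0,0,5],[0.04,0,0,0,10],[0.04,0,0,0,15],[0.04,0,0,0,20],[0.04,0,0,0,25],[0.04,0,0,0,30],[0.04,0,0,0,35],[0.04,0,0,0,40],[0.04,0,0,0,45],[0.04,0,0,0,50],[0.04,0,0,0,55],[0.04,0,0,0,60],[0.04,0,0,0,60]]]' 30
python3 go.py "B(0,100,64)" "YW-.595+np.pi/2"
python3 - <<'E'
from station import grab_frame,arm
import cv2
print(arm.get_state()["moment"])
cv2.imwrite("pics/s17.png",cv2.resize(grab_frame("side")[130:220,180:280],None,fx=7,fy=6.6,interpolation=cv2.INTER_CUBIC)[:600])
cv2.imwrite("pics/t17.png",cv2.resize(grab_frame("top")[150:270,150:300],None,fx=5,fy=5,interpolation=cv2.INTER_CUBIC)[:600])
E
```

```text
t: 20.15
eef_pos: [0.4836, 0.158, 0.1275]
ee_rot: [-3.134, 0.014, -2.98]
force: [2.3, 0.8, 0.3]
width: 0.04
shift mm [-0.  -0.4  2. ] turn(mod180) -59.9 t 20.15 pos [0.4836 0.158  0.1275] rpy [-3.134  0.014 -2.98 ] q [ 0.71  0.17 -0.5   0.02 -0.89 -0.56] F [2.3 0.8 0.3] w 0.04
[ 0.55711818 -0.86820926  0.06828188]
```

View pics/s17.png

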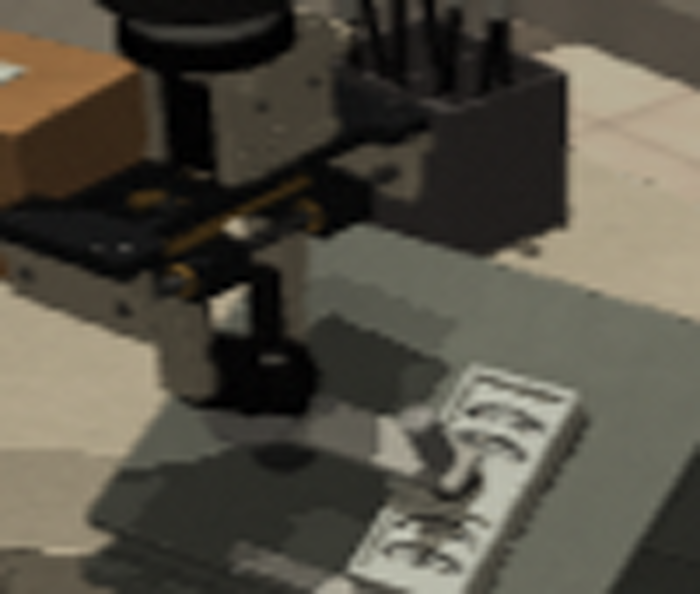

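View pics/t17.png

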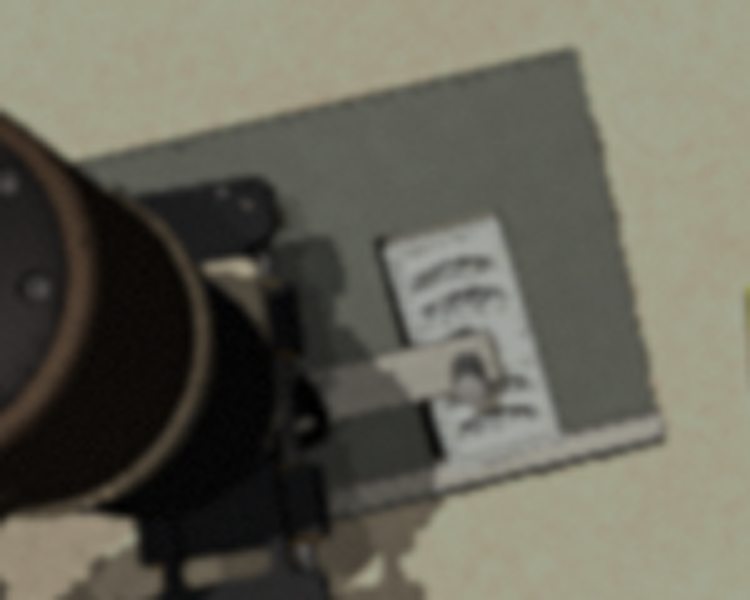

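The side view shows the dash end now facing right at crop (272,358), so the bar turned with the fork. I'll continue, lowering slightly along the axis.

```bash
python3 -m handwheel '[[[0.04,0,0,0.0005,5],[0.04,0,0,0.001,10],[0.04,-0.001,0,0.0015,15],[0.04,-0.001,0,0.002,20],[0.04,-0.001,0,0.002,25],[0.04,-0.001,0,0.0025,30],[0.04,-0.001,0,0.0025,35],[0.04,-0.001,0,0.0025,40],[0.04,-0.001,0,0.0025,45],[0.04,-0.001,0,0.0025,45]]]' 30
python3 go.py "B(0,100,62.5)" "YW-.595+np.pi/2"
python3 - <<'E'
from station import grab_frame,arm
import cv2
print(arm.get_state()["moment"])
cv2.imwrite("pics/s18.png",cv2.resize(grab_frame("side")[130:220,180:280],None,fx=7,fy=6.6,interpolation=cv2.INTER_CUBIC)[:600])
E
```

```text
t: 21.08
eef_pos: [0.484, 0.1576, 0.1248]
ee_rot: [3.139, 0.015, 2.523]
force: [-0.1, -0.2, 0.4]
width: 0.0401
shift mm [-0.2  0.4  0.6] turn(mod180) 75.4 t 21.08 pos [0.484  0.1576 0.1248] rpy [3.139 0.015 2.523] q [ 0.71  0.17 -0.51  0.02 -0.88 -1.34] F [-0.1 -0.2  0.4] w 0.0401
[0.0630609  0.05228971 0.04123151]
```

View pics/s18.png

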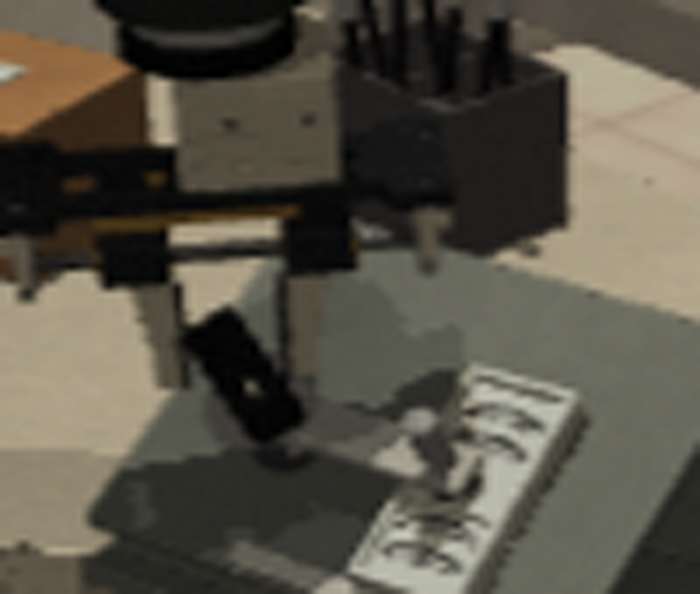

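```bash
cat > hd.py <<'E'
from go import *
import sys
u=float(sys.argv[1])/7+180; v=float(sys.argv[2])/6.6+130
def P(f): return B(23.5*np.cos(f),100-23.5*np.sin(f),81-2.5*min(f,2.3))
fs=np.linspace(0,4.5,451); e=[np.hypot(*(proj("side",P(f))[0]-[u,v])) for f in fs]
i=int(np.argmin(e)); print("heading",fs[i],"err px",e[i])
for f in (2,2.3,2.6,3,3.4): print(f,((proj("side",P(f))[0]-[180,130])*[7,6.6]).round())
E
python3 hd.py 252 385
```

```text
heading 1.98 err px 0.046790446503928745
2 [251. 386.]
2.3 [238. 395.]
2.6 [223. 399.]
3 [204. 399.]
3.4 [188. 393.]
```

The dash at crop (252,385) gives a heading of about 1.98 rad, so the fork leads by about 0.37. I'll turn a further 45° to reach about 2.75.

```bash
python3 -m handwheel '[[[0.04,0,0,0.0005,5],[0.04,0,0,0.001,10],[0.04,0,0,0.001,15],[0.04,0,0,0.001,20],[0.04,0,0,0.001,25],[0.04,0,0,0.001,30],[0.04,0,0,0.001,35],[0.04,0,0,0.001,40],[0.04,0,0,0.001,45],[0.04,0,0,0.001,45]]]' 30
python3 go.py "B(0,100,62.5)" "YW-.595+np.pi/2"
python3 - <<'E'
from station import grab_frame,arm
import cv2
print(arm.get_state()["moment"])
cv2.imwrite("pics/s19.png",cv2.resize(grab_frame("side")[130:220,180:280],None,fx=7,fy=6.6,interpolation=cv2.INTER_CUBIC)[:600])
E
```

```text
t: 21.97
eef_pos: [0.4836, 0.1575, 0.1237]
ee_rot: [3.129, 0.009, 1.743]
force: [-1.3, 0.9, 1.2]
width: 0.04
shift mm [ 0.1  0.8 -0.5] turn(mod180) 30.7 t 21.97 pos [0.4836 0.1575 0.1237] rpy [3.129 0.009 1.743] q [ 0.71  0.17 -0.51  0.02 -0.88 -2.12] F [-1.3  0.9  1.2] w 0.04
[0.32765592 0.32948674 0.04054992]
```

View pics/s19.png

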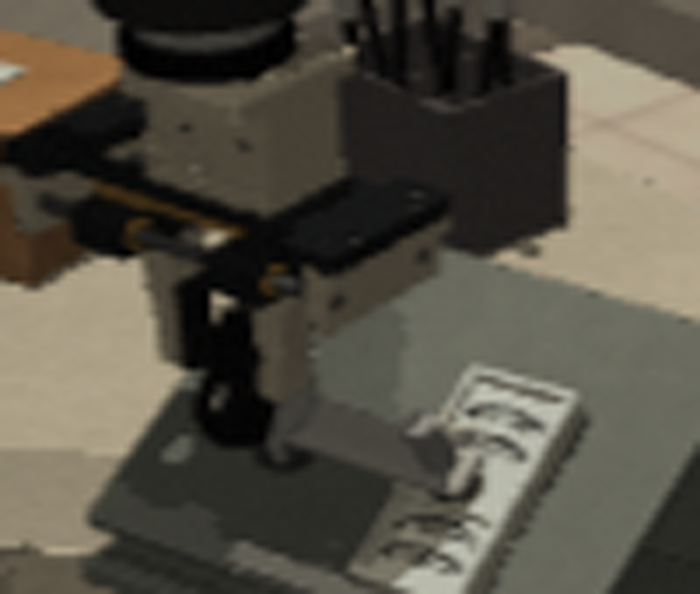

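Run:
```python
import cv2
s=cv2.imread("pics/s19.png")[300:470,140:340]
c=cv2.resize(s,None,fx=3.5,fy=3.5,interpolation=cv2.INTER_CUBIC);c=(255*(c/255.)**.45).astype('uint8');cv2.imwrite("pics/z19.png",c)
```

```text
(no output)
```

View pics/z19.png

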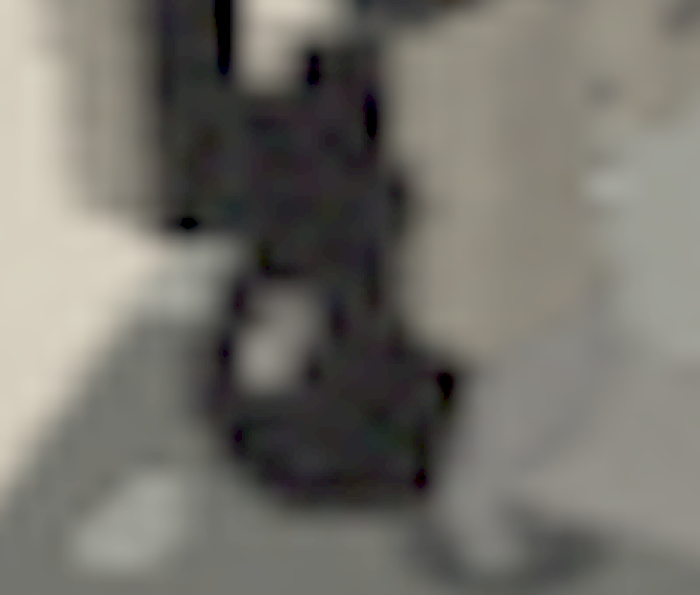

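```bash
python3 hd.py 218.6 397|head -1; python3 -m handwheel '[[[0.04,0,0,0,4],[0.04,0,0,0,8],[0.04,0,0,0,12],[0.04,0,0,0,16],[0.04,0,0,0,20],[0.04,0,0,0,24],[0.04,0,0,0,28],[0.04,0,0,0,32],[0.04,0,0,0,35],[0.04,0,0,0,35]]]' 30
python3 go.py "B(0,100,62.5)" "YW-.595+np.pi/2"
python3 - <<'E'
from station import grab_frame,arm
import cv2
print(arm.get_state()["moment"])
g=grab_frame("side")[130:220,180:280]
s=cv2.resize(g,None,fx=7,fy=6.6,interpolation=cv2.INTER_CUBIC)
c=cv2.resize(s[300:470,140:340],None,fx=3.5,fy=3.5,interpolation=cv2.INTER_CUBIC);c=(255*(c/255.)**.45).astype('uint8');cv2.imwrite("pics/z20.png",c)
E
```

```text
heading 2.68 err px 0.40377401728934004
t: 22.85
eef_pos: [0.4839, 0.1579, 0.1239]
ee_rot: [3.126, -0.001, 1.14]
force: [-2.0, 1.5, 1.9]
width: 0.0402
shift mm [ 0.1  0.4 -0.3] turn(mod180) -3.9 t 22.85 pos [0.4839 0.1579 0.1239] rpy [ 3.126e+00 -1.000e-03  1.140e+00] q [ 0.71  0.17 -0.51  0.02 -0.88 -2.73] F [-2.   1.5  1.9] w 0.0402
[0.83183126 0.33162239 0.17359529]
```

View pics/z20.png

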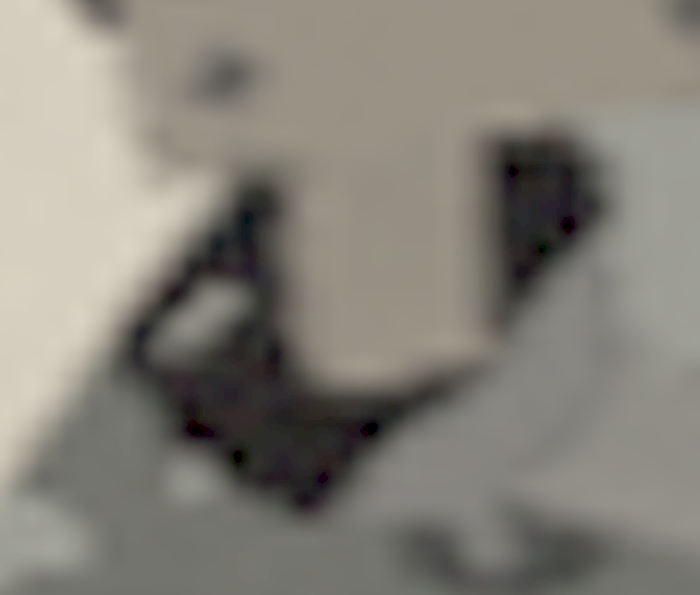

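The dash at (197,393) gives a heading of about 3.2 rad, so slip is about 0.9, past one click. I'll add a little more, then ease off, open and rise.

```bash
python3 hd.py 197 393|head -1; python3 -m handwheel '[[[0.04,0,0,0,3],[0.04,0,0,0,5],[0.04,0,0,0,5],[0.04,0,0,0,0],[0.04,0,0,0,-6],[0.04,0,0,0,-10],[0.05,0,0,0,-10],[0.06,0,0,0,-10],[0.06,0,0,0,-10],[0.06,0,0,0,-10],[0.06,0,0,-0.03,-10],[0.06,0,0,-0.07,-10],[0.06,0,0,-0.11,-10],[0.06,0,0,-0.13,-10]]]' 30
python3 go.py "[.42,.40,.25]" "0"
```

```text
heading 3.19 err px 0.6343035099209022
t: 24.07
eef_pos: [0.4835, 0.1591, 0.2588]
ee_rot: [3.122, -0.001, 1.317]
force: [1.0, 1.6, 0.4]
width: 0.0603
shift mm [ 217.2 -121.9    8.8] turn(mod180) 75.5 t 24.07 pos [0.4835 0.1591 0.2588] rpy [ 3.122e+00 -1.000e-03  1.317e+00] q [ 0.72  0.05 -0.32  0.02 -1.19 -2.55] F [1.  1.6 0.4] w 0.0603
```

```bash
python3 -m handwheel '[[[0.06,0.04,-0.02,-0.01,-7],[0.06,0.08,-0.04,-0.02,-14],[0.06,0.12,-0.06,-0.02,-21],[0.06,0.16,-0.08,-0.02,-28],[0.06,0.2,-0.11,-0.02,-35],[0.06,0.22,-0.12,-0.02,-42],[0.06,0.22,-0.12,-0.02,-42],[0.06,0.22,-0.12,-0.02,-42]]]'
python3 - <<'E'
from station import grab_frame,arm
import cv2
s=grab_frame("side");t=grab_frame("top")
cv2.imwrite("pics/s21f.png",s);cv2.imwrite("pics/t21f.png",t)
g=lambda c:(255*(c/255.)**.6).astype('uint8')
cv2.imwrite("pics/s21.png",g(cv2.resize(s[145:235,185:285],None,fx=7,fy=6.6,interpolation=cv2.INTER_CUBIC)))
cv2.imwrite("pics/t21.png",g(cv2.resize(t[170:260,170:290],None,fx=6,fy=6,interpolation=cv2.INTER_CUBIC)))
E
```

```text
t: 24.73
eef_pos: [0.4212, 0.4044, 0.2758]
ee_rot: [3.128, 0.013, 2.053]
force: [0.0, -1.3, -0.2]
width: 0.0597
```

View pics/s21.png

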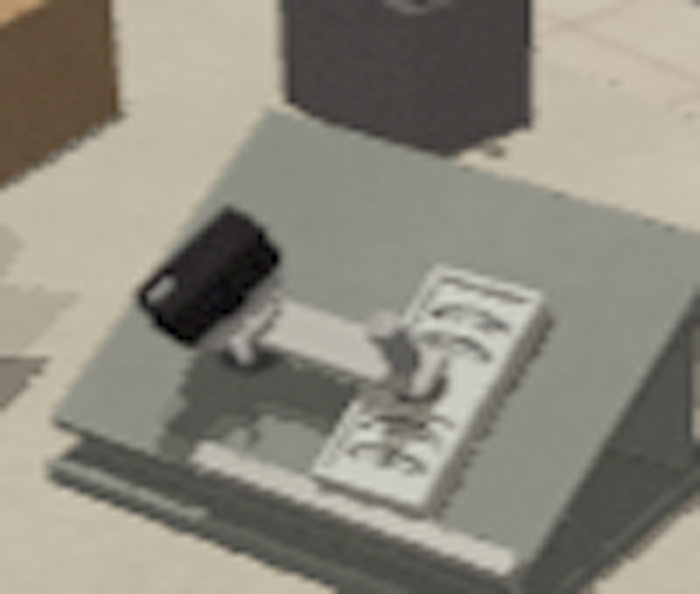

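View pics/t21.png

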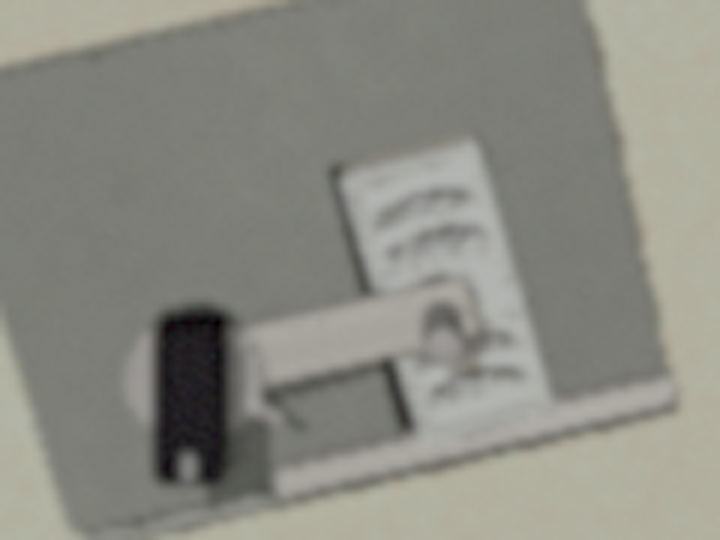

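View pics/t21f.png

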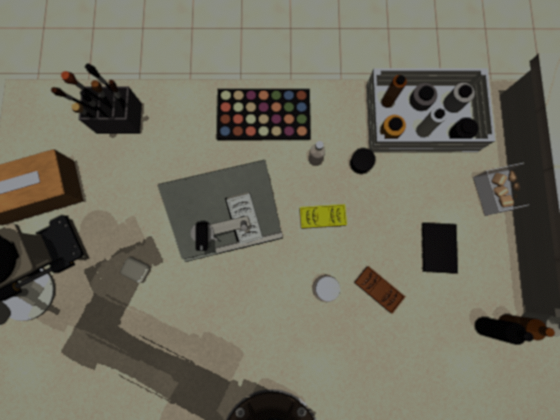

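```bash
python3 - <<'E'
from go import *
d=np.load("pose.npz")
a=px((188,462),6,(170,170)); b=np.array([158/7+185,290/6.6+145])
f=least_squares(lambda X:np.r_[proj("top",X)[0]-a,proj("side",X)[0]-b],[.5,.15,.1]); p=1000*R.T@(f.x-r); print("dash",p,f.fun.round(1),"heading",np.arctan2(100-p[1],p[0])%(2*np.pi))
for s in(1.9,2.1,2.3,2.5):
    P=np.array([B(q*np.cos(s),100-q*np.sin(s),44-2.5*s) for q in(15,22,27,32)])
    print(s,((proj("top",P)-[170,170]+.5)*6).round().tolist(),((proj("side",P)-[185,145]+.5)*[7,6.6]).round().tolist())
E
python3 - <<'E'
import cv2
g=lambda c:(255*(c/255.)**.6).astype('uint8')
s=cv2.imread("pics/s21f.png");t=cv2.imread("pics/t21f.png")
a=g(cv2.resize(t[215:255,185:225],None,fx=10,fy=10,interpolation=cv2.INTER_CUBIC));b=g(cv2.resize(s[175:210,200:240],None,fx=10,fy=10,interpolation=cv2.INTER_CUBIC))
import numpy as np
o=np.zeros((400,800,3),np.uint8);o[:,:400]=a;o[:350,400:]=b;cv2.imwrite("pics/p21.png",o)
E
```

```text
dash [-19.33105835 106.32921519  73.33321787] [ 0. -0. -0.  0.] heading 3.4580043282352175
1.9 [[235.0, 382.0], [253.0, 383.0], [266.0, 384.0], [279.0, 385.0]] [[242.0, 320.0], [252.0, 328.0], [258.0, 334.0], [265.0, 339.0]]
2.1 [[234.0, 388.0], [251.0, 393.0], [264.0, 396.0], [276.0, 399.0]] [[237.0, 325.0], [244.0, 334.0], [249.0, 341.0], [254.0, 348.0]]
2.3 [[231.0, 394.0], [247.0, 402.0], [259.0, 407.0], [270.0, 412.0]] [[232.0, 328.0], [236.0, 339.0], [239.0, 347.0], [241.0, 355.0]]
2.5 [[227.0, 400.0], [241.0, 410.0], [251.0, 417.0], [261.0, 424.0]] [[226.0, 331.0], [227.0, 343.0], [228.0, 351.0], [228.0, 360.0]]
```

View pics/p21.png

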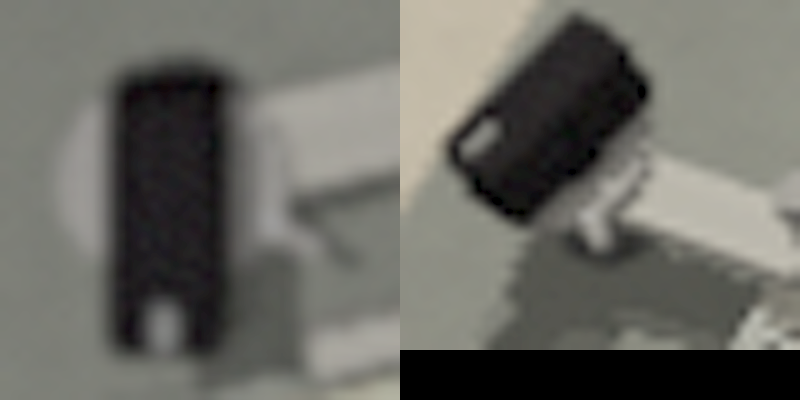

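Run:
```python
from ft import *
p=np.array([(437,268),(550,298),(315,472),(420,510)],float)/[7,6.6]+[185,145]-.43
print(fit(p,[(60,28),(60,-28),(-60,28),(-60,-28)]))
from station import arm; s=arm.get_state(); print(s["t"],s["force"])
```

```text
(array([ 2.263, -6.264,  0.032, -0.   ]), array([ 0.6, -0. , -0.5, -0.1, -0.2,  0.4,  0.1, -0.2, -0. ]))
24.8333 [ 0.50784567 -0.55992857  1.1777788 ]
```

View pics/s21f.png

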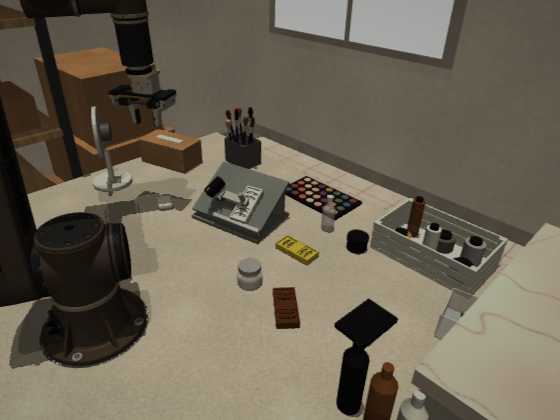

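Tray: x≈+2 mm, y≈−6 mm, yaw≈0.03. Bystanders are at their starting pixels and the gripper is clear. Handing in.

```bash
python3 -c "
from station import arm
print(arm.job_done())"
```

```text
the job is handed in; nothing more can be done
None
```

The tray is on the mat against the ledge, the clamp arm is at its end stop, the screw is tight and the knob has clicked about twice. I handed the job in at about 25 s of the 72 s allowed, and no verdict was reported.

I set the tray down to the right of the mat and pushed it left with shut fingers. The gripper body would have hit the knob if I had placed it directly. I then gripped the peg to swing the arm, and used the open fingers as a fork to turn the knob.

The last pictures, taken after letting go and moving clear, showed:
- **Tray:** about 2 mm from the ledge, 6 mm to the right of the mat's centre and 0.03 rad off square, all within limits.
- **Arm:** it lay on the lines predicted for 1.571 rad. I made that overlay before turning the knob, and the last pictures look the same.
- **Screw:** the disc pointer lies where 2.3 rad predicts, so it is tight.
- **Knob:** the bar's heading is about 3.46 rad, which makes the slip about 1.1 rad, below the 1.85 limit.
- **Other things:** the bystanders and the yellow and brown trays look unmoved in the full pictures, judged by eye. The gripper touches nothing.

No final check failed. The tray sat 0.09 rad off square after the first push, so I corrected it with a second push.

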